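# Turn the funnel mouth-down into its drying tray

## Task

One of the two square blue silicone funnels has been left standing on its spout, with its orange-marked mouth facing up, so it will not drain. Tip it over so that it is mouth-down, then set it in the empty white drying tray so that its whole mouth lies flat on the tray's floor, and let go. Leave the other funnel, the kettle, the bottle and the egg cup where they stand.

Things in the scene. Friction and masses are not known exactly. Their poses are not given: they have to be found in the camera images.
- funnel: The wrongly placed funnel: rigid blue silicone, collapsed flat, 0.12 kg. Origin: centre of the spout's end face; z runs from spout end to mouth (up at the start, must point down at the end). Round spout 44 mm across, z = 0 to 40 mm; square flange plate 110 x 110 mm, sides along x and y, z = 40 to 45 mm; a 5 mm thick wall round its edge, z = 45 to 62 mm. Four yaws look the same.
- funnel_flange (a point): Centre of the flange's spout-side face, 40 mm from the spout's end; at the start this face overhangs the spout by 33 mm all round, 40 mm above the counter. If one side is raised the funnel first leans on the opposite flange edge, then can stand on that side face (22 mm wide), then falls mouth-down if pushed on.
- funnel_mouth (a point): Centre of the funnel's mouth plane, on its z axis 62 mm from the spout's end. The floor inside the mouth, 17 mm deep, carries an orange ring 80 mm across, seen only when the mouth faces up.
- free_tray: The empty white drying tray, fixed to the counter: open square box, 138 x 138 mm outside, 126 x 126 mm inside (8 mm of room on each side of the funnel), 18 mm high, walls and floor 6 mm thick. Origin: centre of its underside on the counter; sides parallel to its x and y axes, z up.
- free_tray_in (a point): Centre of the empty tray's inner floor, 6 mm above the counter.
- other_funnel: A second, identical funnel, already mouth-down in the other tray; to be left alone. Origin: centre of its mouth plane on the tray's floor, z up to its spout end 62 mm above.
- used_tray: The second white tray, the same as the empty one, fixed, holding the other funnel; the two trays' places are swapped at random. Origin: centre of its underside.
- kettle: Compact steel travel kettle, 112 mm diameter, 130 mm high, black handle reaching 95 mm out along its +y. Origin: centre of its underside. Leave alone.
- bottle: Empty amber glass bottle, 66 mm diameter, 165 mm high. Origin: centre of its underside. Leave alone.
- egg_cup: White ceramic egg cup, 50 mm diameter, 61 mm high. Origin: centre of its underside. Leave alone.
Things that resemble listed ones, but are neither listed nor needed, are in the scene too. Leave any purple or red look-alike of the funnel alone.

How it is judged:
On the way:
1. the funnel has been turned over, its mouth facing down (angle between funnel's own z axis and vertical above 2.7 rad), for 0.2 s.
At the end, for the whole second after the job is handed in: The funnel is mouth-down, level within 0.08 rad, the centre of its mouth within 15 mm sideways of the middle of the empty tray's floor and less than 5 mm above that floor (down inside all four walls), at rest. The other funnel, kettle, bottle and egg cup stand where they were (angle between funnel's own z axis and vertical above 3.06 rad and horizontal distance between funnel_mouth and free_tray_in below 0.015 m and z of funnel_mouth in the frame of free_tray_in below 0.005 m and linear speed of funnel below 0.02 m/s and angular speed of funnel below 0.2 rad/s); the robot touches nothing.
It fails at once if the other funnel is moved by more than 25 mm or tipped (distance of other_funnel from where it was at the start of the episode above 0.025 m or angle between other_funnel's own z axis and vertical above 0.3 rad).
It fails at once if the kettle, bottle or egg cup is moved by more than 25 mm or tipped (distance of any of kettle, bottle, egg_cup from where it was at the start of the episode above 0.025 m or angle between any of kettle, bottle, egg_cup's own z axis and vertical above 0.3 rad).
It also fails if it takes over 54 s, if anything falls off the work surface, if the arm or the gripper's body presses on something with over 40 N, if the wrist force passes 120 N, or if a joint passes its speed limit or range.

## Robot

A 6-joint arm with a two-finger parallel gripper is mounted at the origin on the work surface. World frame = base frame: x ahead of the robot, y to its left, z up, the work surface at z = 0. Lengths are in m, angles in rad, forces in N, time in s.
With the tool pointing down it reaches from about 0.425 to 0.95 m from the base axis. Payload 3.5 kg.
Tool frame: the origin (TCP) lies at the very end of the fingers, on their centre line; the grasp point (between the pads) lies behind it (ctrl.grasp_offset is the z of the grasp point in the tool frame, in m); z points along the fingers, x is the direction in which the jaws open and shut, and the axes are right-handed (so a half turn about z gives the same grasp; the last joint's range is limited). The gripper opens to 85 mm and grips with 20 to 120 N. Pads are 22 mm wide; open, the fingers measure 114 mm over their backs; the gripper's body (76 mm by 85 mm) begins 54 mm behind the grasp point. The pads swing forward as they close: fully open they stand 13 mm farther back than shut.
Start: joints at [-1.334, 0.286, 1.577, -0, 1.279, -0.15], TCP at [0.255, -0.625, 0.199] pointing down, gripper open.
Joint ranges: [-2.77, 2.77], [-0.9, 2.22], [0.21, 2.48], [-1.53, 4.67], [0.24, 2.81], [-2.84, 2.84]. Speed limits (rad/s): [2.79, 2.79, 3.14, 3.14, 3.14, 3.14].

## Interface

Orientations are given as a unit quaternion [x, y, z, w].
In Python, from plant import ctrl gives the robot as it stands.
- The arm moves only by the shell command python3 -m jog 'ROWS' [FORCE]. ROWS is JSON, a list of rows, each an object with "grip": the closure, from 0 (fully open) to 1 (shut); "xyz": the shift along the tool's x, y, z in m, a list of three; "dr": the turn, a rotation vector about the tool's x, y, z in rad, a list of three. A call has 1 to 12 rows; each row is the pose to reach, as a shift and turn from the pose commanded when the call began, along the tool's axes at that moment; what a row does not reach only later rows make up. A row lasts 1/12 s, in which the tool goes at most 41.7 mm and 7.16 degrees, less where a joint would pass 70% of its speed; a pose out of reach is approached as far as the arm can. A call with a gripper value outside its range is refused whole. The fingers move at their own pace and stop on an object; FORCE is the grip in N (left out, the last holds). Time passes only in rows, so rows that repeat a pose let the fingers close. It gives the time, the measured TCP pose, the force and the opening at its end, in the units of the state.
- ctrl.get_state(): the state, without advancing time (a new reading comes with each control period).
- ctrl.read_camera(name): name is "scene" or "side" or "wrist"; returns the picture (400x640x3 uint8, red, green, blue); there is no depth.
- ctrl.get_calibration(name): a dict with "mtx" (3x3 intrinsics, pixels), "R" (3x3) and "t" (3): a world point X has camera coordinates R X + t; the wrist camera has in their place "hand_eye" (4x4, takes a point from camera to tool coordinates, whose origin is the TCP and whose axes are the tool frame's). Camera axes: x right, y down, z forward; pixel columns grow to the right and rows downward; lengths in m; the calibration is good to about 2 mm. A picture is of the moment at which its call begins: read the wrist's pose just before it. get_calibration takes no time and is no camera call.
- ctrl.sign_off(): hands the job in, once; it reports no verdict.
The state is a dict: "time": time; "qpos": joint angles; "dq": joint speeds; "joint_efforts": joint torques, N m; "eef_pos": TCP position; "tcp_rot": TCP orientation; "contact_force": force on the tool from outside, world axes, zero at the start; "wrist_torque": the same for the moment, N m; "opening": opening from 0.0 (shut) to 1.0 (fully open).
Only numpy, scipy, OpenCV 4.12 (cv2) and the standard library are available. Lean on these libraries where they do the work, as an engineer would, in place of code of your own. Each camera call takes 0.05 s, during which the arm holds its last target.

## Working session

There is one attempt and no reset: what is moved stays moved. The work goes in short steps, Python scripts to look and compute and a shell command to move; the robot and the scene stay as the last step left them, time stands still between calls to the robot, and variables do not carry over. Pictures are saved under pics/ and viewed, and the job is handed in when it is done.

```bash
ls; mkdir -p pics
python3 - <<'E'
from plant import ctrl
import cv2
print(ctrl.get_state(), ctrl.grasp_offset)
for n in ["scene","side","wrist"]:
    im=ctrl.read_camera(n); cv2.imwrite(f"pics/{n}0.png",im[:,:,::-1])
    print(n,ctrl.get_calibration(n))
E
```

```text
pics
{'time': 0.0, 'qpos': array([-1.33401681e+00,  2.87157042e-01,  1.57820381e+00, -2.67009882e-05,
        1.27858897e+00, -1.49977549e-01]), 'dq': array([-1.92961448e-03, -1.23903133e-03,  1.57855980e-04,  2.12242259e-03,
        4.08589886e-04, -3.91973426e-05]), 'joint_efforts': array([-2.04452981e-04, -4.05981088e+01, -2.92624193e+01, -1.82135796e-04,
        5.88728028e-03,  1.86964215e-06]), 'eef_pos': array([ 0.25445966, -0.62439801,  0.1972385 ]), 'tcp_rot': array([ 8.29816920e-01, -5.58034488e-01, -8.77393019e-04, -7.87019749e-04]), 'contact_force': array([ 0.1999171 ,  0.23639414, -0.14291905]), 'wrist_torque': array([ 0.03432513,  0.00236826, -0.02520472]), 'opening': 1.0017421904692423} -0.0187
scene {'mtx': array([[467.60139109,   0.        , 321.06934273],
       [  0.        , 467.60139109, 202.97842035],
       [  0.        ,   0.        ,   1.        ]]), 'R': array([[ 0.77713109,  0.62929326, -0.00756727],
       [ 0.52529788, -0.6552327 , -0.54289248],
       [-0.34659691,  0.41792356, -0.83976811]]), 't': array([-0.37440556, -0.31860364,  1.71340195])}
side {'m
[... 183 characters left out ...]
9, -0.19824751, -0.00561755],
       [-0.14157338,  0.71921349, -0.68021242],
       [ 0.13889063, -0.66590531, -0.73299353]]), 't': array([0.54110268, 0.20440746, 0.96857501])}
wrist {'mtx': array([[331.73361363,   0.        , 320.70401614],
       [  0.        , 331.73361363, 195.5288099 ],
       [  0.        ,   0.        ,   1.        ]]), 'hand_eye': array([[ 9.99998447e-01,  1.57338946e-03,  7.93990192e-04,
         1.13658798e-03],
       [-1.74666359e-03,  9.44831794e-01,  3.27551262e-01,
        -8.38619123e-02],
       [-2.34821474e-04, -3.27552140e-01,  9.44833075e-01,
        -1.75659776e-01],
       [ 0.00000000e+00,  0.00000000e+00,  0.00000000e+00,
         1.00000000e+00]])}
```

View pics/scene0.png

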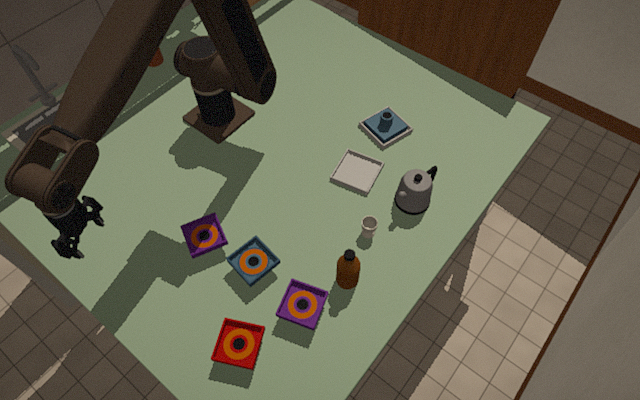

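View pics/side0.png

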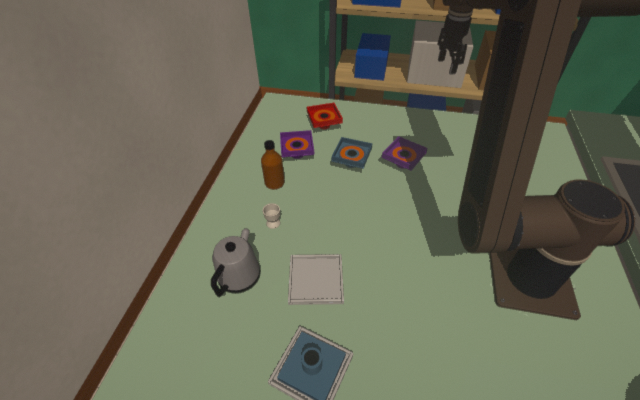

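View pics/wrist0.png

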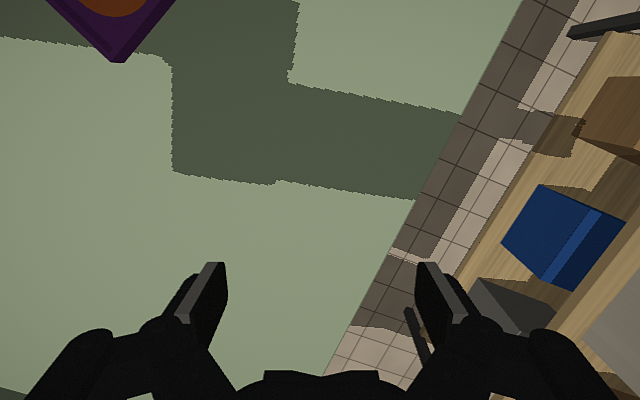

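The scene view shows the blue funnel at about (253,261), the empty tray at about (357,172), and the used tray at (385,126). The purple look-alikes are at (204,235) and (302,303), and the red one is at (238,344). Next I'll look at enlarged crops.

Run:
```python
import cv2
a=cv2.imread("pics/scene0.png"); 
c=cv2.resize(a[225:295,215:295],None,fx=8,fy=8,interpolation=cv2.INTER_CUBIC); cv2.imwrite("pics/c1.png",c)
c=cv2.resize(a[140:205,320:400],None,fx=8,fy=8,interpolation=cv2.INTER_CUBIC); cv2.imwrite("pics/c2.png",c)
b=cv2.imread("pics/side0.png")
c=cv2.resize(b[125:185,320:400],None,fx=8,fy=8,interpolation=cv2.INTER_CUBIC); cv2.imwrite("pics/c3.png",c)
```

```text
(no output)
```

View pics/c1.png

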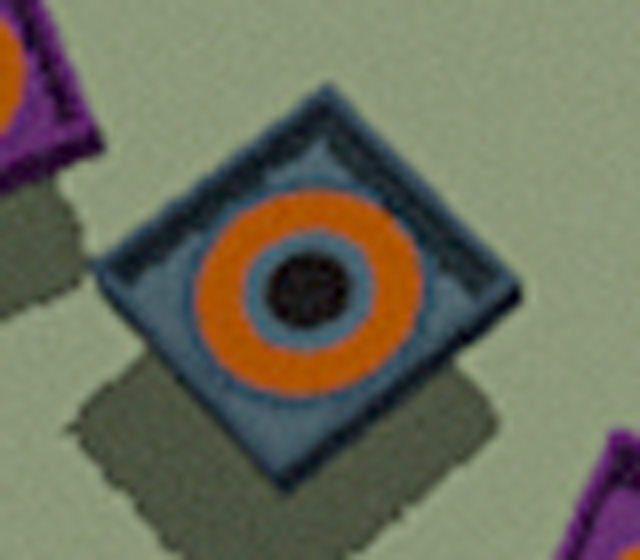

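View pics/c2.png

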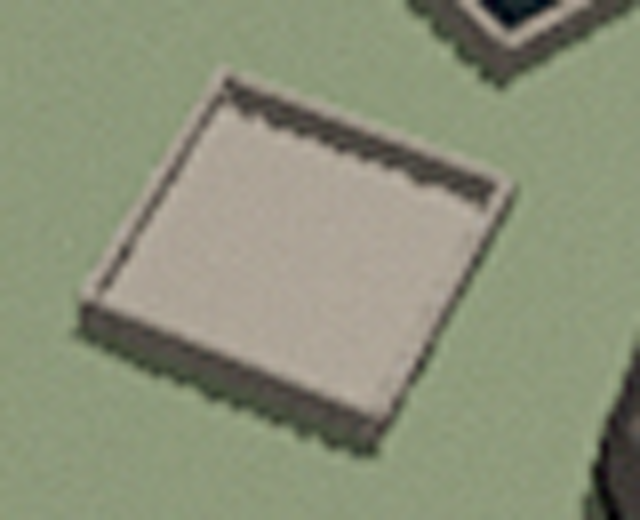

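View pics/c3.png

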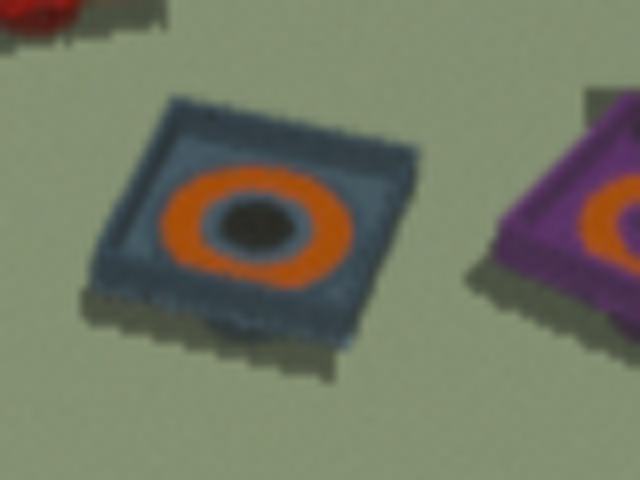

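```bash
cat > h.py <<'E'
import numpy as np
from plant import ctrl
def ray(n,uv,z):
    c=ctrl.get_calibration(n); K,R,t=c["mtx"],c["R"],c["t"]
    d=R.T@np.linalg.inv(K)@np.array([uv[0],uv[1],1.]); o=-R.T@t
    return o+d*(z-o[2])/d[2]
def fit(P):
    P=np.array(P); c=P.mean(0)
    e=[P[(i+1)%4]-P[i] for i in range(4)]
    yaw=[np.degrees(np.arctan2(v[1],v[0]))%90 for v in e]
    return c.round(4),[round(float(np.linalg.norm(v)),4) for v in e],np.round(yaw,1)
def proj(n,X):
    c=ctrl.get_calibration(n); p=c["mtx"]@(c["R"]@np.array(X)+c["t"]); return p[:2]/p[2]
E
python3 - <<'E'
from h import *
f=lambda pts,o:[(x/8-.44+o[0],y/8-.44+o[1]) for x,y in pts]
print("fun scene",fit([ray("scene",p,.062) for p in f([(325,87),(522,290),(287,482),(92,265)],(215,225))]))
print("fun side",fit([ray("side",p,.062) for p in f([(175,97),(420,147),(345,315),(97,270)],(320,125))]))
print("tray scene",fit([ray("scene",p,.018) for p in f([(225,72),(515,183),(380,425),(83,297)],(320,140))]))
print("tray side",fit([ray("side",p,.018) for p in [(289,255),(341,255),(343,303),(289,303)]]))
for k,n,p,z in [("kettle","scene",(417,177),.13),("kettlebase","scene",(410,205),0),("knob end","scene",(433,170),.11),("bottle","scene",(347,282),0),("bottletop","scene",(349,254),.165),("egg","scene",(366,236),0),("egg","scene",(369,221),.061),("eggside","side",(272,212),.061),
 ("kettle top side","side",(231,247),.13),("used","scene",(386,115),.068),
 ("purpA","scene",(204,235),.05),("purpB","scene",(302,303),.05),("red","scene",(238,344),.05)]: print(k,ray(n,p,z).round(3))
E
```

```text
fun scene (array([ 0.5252, -0.3608,  0.062 ]), [0.1121, 0.1061, 0.1127, 0.1057], array([81.8, 82.1, 81.6, 81.8]))
fun side (array([ 0.5205, -0.3542,  0.062 ]), [0.1079, 0.1132, 0.102, 0.1186], array([82.5, 81. , 85.6, 83.9]))
tray scene (array([0.5489, 0.1076, 0.018 ]), [0.1342, 0.1376, 0.1349, 0.134], array([12.1, 11.7, 10.6, 11.4]))
tray side (array([0.5443, 0.1157, 0.018 ]), [0.1399, 0.1402, 0.1314, 0.1406], array([11.2, 11.4, 11.3, 14.8]))
kettle [0.75  0.126 0.13 ]
kettlebase [0.758 0.111 0.   ]
knob end [0.769 0.193 0.11 ]
bottle [ 0.761 -0.226  0.   ]
bottletop [ 0.756 -0.22   0.165]
egg [ 0.715 -0.068  0.   ]
egg [ 0.708 -0.051  0.061]
eggside [ 0.703 -0.043  0.061]
kettle top side [0.742 0.139 0.13 ]
used [0.506 0.328 0.068]
purpA [ 0.352 -0.39   0.05 ]
purpB [ 0.715 -0.369  0.05 ]
red [ 0.657 -0.558  0.05 ]
```

```bash
cat >> h.py <<'E'
from scipy.spatial.transform import Rotation as Ro
def cur():
    s=ctrl.get_state(); return s["eef_pos"],Ro.from_quat(s["tcp_rot"]),s
def toolR(xaz,tilt):
    """vertical-down tool, tool x at azimuth xaz deg; then turned about tool x by tilt deg"""
    a=np.radians(xaz); x=np.array([np.cos(a),np.sin(a),0]); z=np.array([0,0,-1.]); y=np.cross(z,x)
    return Ro.from_matrix(np.c_[x,y,z])*Ro.from_euler("x",tilt,degrees=True)
def plan(pos,R):
    p,r,s=cur(); d=r.inv().apply(np.array(pos)-p); w=(r.inv()*R).as_rotvec()
    print("xyz",d.round(4).tolist(),"dr",w.round(4).tolist(),"rows>=",round(max(np.linalg.norm(d)/.0417,np.degrees(np.linalg.norm(w))/7.16),1))
def wray(uv,z,pose=None):
    p,r=pose or cur()[:2]; c=ctrl.get_calibration("wrist"); H=c["hand_eye"]
    d=r.apply(H[:3,:3]@np.linalg.inv(c["mtx"])@np.array([uv[0],uv[1],1.])); o=p+r.apply(H[:3,3])
    return o+d*(z-o[2])/d[2]
E
python3 - <<'E'
from h import *
p,r,s=cur(); print(p,r.as_matrix().round(3),s["time"])
for az in (-8,):
  plan((0.5,-.36,.28),toolR(az,0))
E
```

```text
[ 0.25452111 -0.624555    0.19753152] [[ 0.377 -0.926 -0.   ]
 [-0.926 -0.377  0.002]
 [-0.002 -0.    -1.   ]] 0.15
xyz [-0.1526, -0.3272, -0.0821] dr [-0.0012, 0.0015, -1.0444] rows>= 8.9
```

Run:
```python
from h import *
plan((0.53,-.28,.25),toolR(-8,0))
```

```text
xyz [-0.2153, -0.3851, -0.052] dr [-0.0012, 0.0015, -1.0444] rows>= 10.7
```

```bash
python3 -m jog '[{"grip":0,"xyz":[-0.215,-0.385,-0.052],"dr":[0,0,-1.044]},{"grip":0,"xyz":[-0.215,-0.385,-0.052],"dr":[0,0,-1.044]},{"grip":0,"xyz":[-0.215,-0.385,-0.052],"dr":[0,0,-1.044]},{"grip":0,"xyz":[-0.215,-0.385,-0.052],"dr":[0,0,-1.044]},{"grip":0,"xyz":[-0.215,-0.385,-0.052],"dr":[0,0,-1.044]},{"grip":0,"xyz":[-0.215,-0.385,-0.052],"dr":[0,0,-1.044]},{"grip":0,"xyz":[-0.215,-0.385,-0.052],"dr":[0,0,-1.044]},{"grip":0,"xyz":[-0.215,-0.385,-0.052],"dr":[0,0,-1.044]},{"grip":0,"xyz":[-0.215,-0.385,-0.052],"dr":[0,0,-1.044]},{"grip":0,"xyz":[-0.215,-0.385,-0.052],"dr":[0,0,-1.044]},{"grip":0,"xyz":[-0.215,-0.385,-0.052],"dr":[0,0,-1.044]},{"grip":0,"xyz":[-0.215,-0.385,-0.052],"dr":[0,0,-1.044]}]'
python3 - <<'E'
from h import *
import cv2
p,r,s=cur(); print(s["time"],s["qpos"].round(2),p.round(4))
plan((0.53,-.28,.25),toolR(-8,0))
im=ctrl.read_camera("wrist"); cv2.imwrite("pics/w1.png",im[:,:,::-1]); np.savez("w1.npz",p=p,q=r.as_quat())
E
```

```text
time: 1.15
eef_pos: [0.5329, -0.2765, 0.2514]
tcp_rot: [0.998, -0.067, 0.001, -0.001]
contact_force: [-0.3, -1.1, 0.6]
opening: 0.996
1.15 [-0.65  0.09  1.71  0.    1.34 -0.51] [ 0.5329 -0.2765  0.2514]
xyz [-0.0024, 0.0039, 0.0014] dr [-0.0013, -0.0019, 0.0055] rows>= 0.1
```

View pics/w1.png

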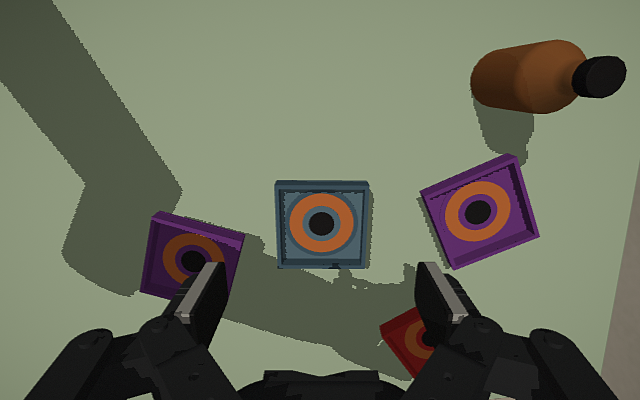

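Run:
```python
import cv2
a=cv2.imread("pics/w1.png"); 
cv2.imwrite("pics/c4.png",cv2.resize(a[170:280,260:385],None,fx=5,fy=5,interpolation=cv2.INTER_CUBIC))
```

```text
(no output)
```

View pics/c4.png

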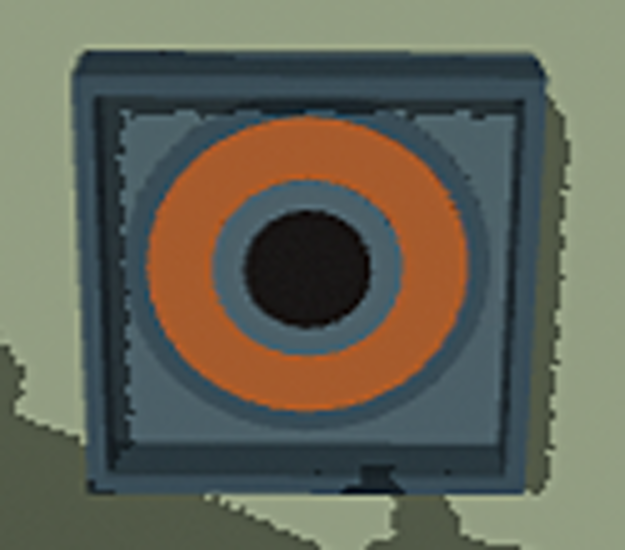

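Run:
```python
from h import *
d=np.load("w1.npz"); pose=(d["p"],Ro.from_quat(d["q"]))
P=[wray((x/5+260-.4,y/5+170-.4),.062,pose) for x,y in [(73,73),(548,78),(525,490),(88,490)]]
print(np.round(P,4)); print(fit(P))
print(wray((308/5+260-.4,268/5+170-.4),.045,pose))
for n,p in [("purpleB left",(419,193)),("pB low left",(453,268)),("bottle base",(482,88)),("pA right",(244,235))]: print(n,wray(p,.062 if n[0]=="p" else 0,pose).round(3))
```

```text
[[ 0.4766 -0.2986  0.062 ]
 [ 0.5849 -0.3143  0.062 ]
 [ 0.5699 -0.422   0.062 ]
 [ 0.4608 -0.4073  0.062 ]]
(array([ 0.523 , -0.3605,  0.062 ]), [0.1094, 0.1087, 0.1101, 0.1098], array([81.7, 82.1, 82.3, 81.8]))
[ 0.52281949 -0.36172359  0.045     ]
purpleB left [ 0.641 -0.331  0.062]
pB low left [ 0.68  -0.437  0.062]
bottle base [ 0.74  -0.229  0.   ]
pA right [ 0.429 -0.357  0.062]
```

Run:
```python
from h import *
plan((.578,-.3485,.12),toolR(-8,-25))
```

```text
xyz [0.0556, 0.063, 0.1308] dr [-0.4362, -0.0012, 0.004] rows>= 3.7
```

```bash
python3 -m jog '[{"grip":0.65,"xyz":[0.056,0.063,0.131],"dr":[-0.436,0,0.004]},{"grip":0.65,"xyz":[0.056,0.063,0.131],"dr":[-0.436,0,0.004]},{"grip":0.65,"xyz":[0.056,0.063,0.131],"dr":[-0.436,0,0.004]},{"grip":0.65,"xyz":[0.056,0.063,0.131],"dr":[-0.436,0,0.004]},{"grip":0.65,"xyz":[0.056,0.063,0.131],"dr":[-0.436,0,0.004]},{"grip":0.65,"xyz":[0.056,0.063,0.131],"dr":[-0.436,0,0.004]},{"grip":0.65,"xyz":[0.056,0.063,0.131],"dr":[-0.436,0,0.004]}]'
python3 - <<'E'
from h import *
import cv2
p,r,s=cur(); print(s["time"],s["qpos"].round(2),p.round(4))
plan((.578,-.3485,.0515),toolR(-8,-25))
for n in("wrist","scene"):
    im=ctrl.read_camera(n); cv2.imwrite(f"pics/{n}2.png",im[:,:,::-1])
E
```

```text
time: 1.78
eef_pos: [0.5768, -0.3523, 0.1216]
tcp_rot: [0.974, -0.071, -0.014, 0.216]
contact_force: [0.6, 0.1, 0.8]
opening: 0.354
1.7833 [-0.53  0.31  1.75 -0.49  0.97 -0.13] [ 0.5768 -0.3523  0.1216]
xyz [0.0004, -0.0332, 0.0618] dr [-0.0001, -0.0, -0.0061] rows>= 1.7
```

View pics/wrist2.png

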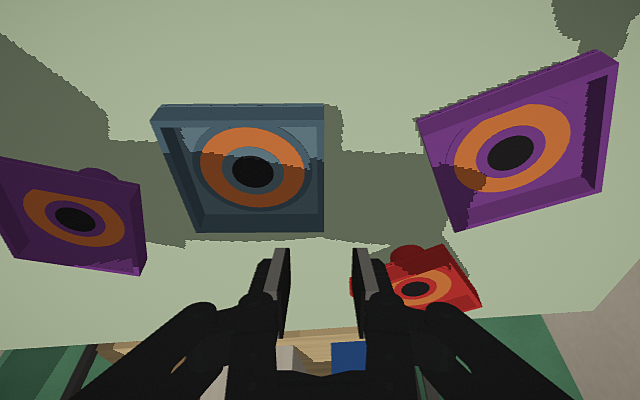

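```bash
python3 -m jog '[{"grip":0.65,"xyz":[0,-0.015,0.03],"dr":[0,0,-0.006]},{"grip":0.65,"xyz":[0,-0.025,0.046],"dr":[0,0,-0.006]},{"grip":0.65,"xyz":[0,-0.033,0.060],"dr":[0,0,-0.006]},{"grip":0.65,"xyz":[0,-0.033,0.060],"dr":[0,0,-0.006]},{"grip":0.65,"xyz":[0,-0.033,0.060],"dr":[0,0,-0.006]}]'
python3 - <<'E'
from h import *
import cv2
p,r,s=cur(); print(s["time"],s["qpos"].round(2),p.round(4))
plan((.578,-.3485,.0515),toolR(-8,-25))
for n in("wrist","scene"):
    im=ctrl.read_camera(n); cv2.imwrite(f"pics/{n}3.png",im[:,:,::-1])
E
```

```text
time: 2.3
eef_pos: [0.5775, -0.3469, 0.0522]
tcp_rot: [0.974, -0.068, -0.016, 0.216]
contact_force: [0.5, -0.3, 1.2]
opening: 0.348
2.3 [-0.53  0.39  1.78 -0.54  0.87 -0.06] [ 0.5775 -0.3469  0.0522]
xyz [0.0007, 0.0011, 0.0013] dr [0.0, 0.0007, 0.0013] rows>= 0.0
```

View pics/wrist3.png

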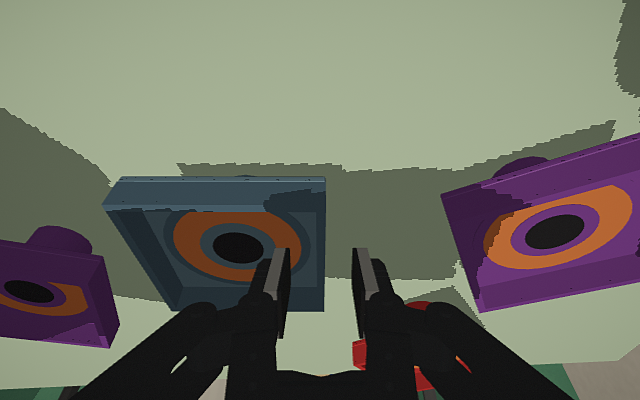

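```bash
python3 -m jog '[{"grip":1,"xyz":[0,0,0],"dr":[0,0,0]},{"grip":1,"xyz":[0,0,0],"dr":[0,0,0]},{"grip":1,"xyz":[0,0,0],"dr":[0,0,0]},{"grip":1,"xyz":[0,0,0],"dr":[0,0,0]},{"grip":1,"xyz":[0,0,0],"dr":[0,0,0]},{"grip":1,"xyz":[0,0,0],"dr":[0,0,0]}]' 70
python3 - <<'E'
from h import *
import cv2
p,r,s=cur(); print(s["time"],s["qpos"].round(2),p.round(4))
plan((.57,-.32,.25),toolR(-8,-25))
for n in("wrist",):
    im=ctrl.read_camera(n); cv2.imwrite(f"pics/{n}4.png",im[:,:,::-1])
E
```

```text
time: 2.9
eef_pos: [0.5775, -0.3464, 0.0514]
tcp_rot: [0.974, -0.067, -0.016, 0.216]
contact_force: [-0.7, -0.3, 0.3]
opening: 0.004
2.9 [-0.53  0.39  1.78 -0.54  0.87 -0.06] [ 0.5775 -0.3464  0.0514]
xyz [-0.0114, 0.0611, -0.1906] dr [-0.0003, 0.0009, 0.0018] rows>= 4.8
```

View pics/wrist4.png

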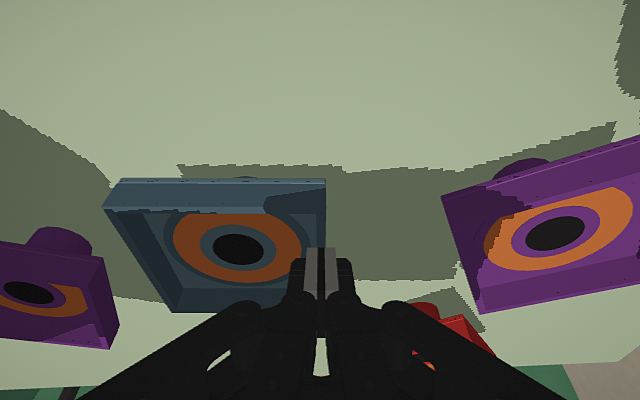

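Run:
```python
from h import *
import cv2
for n,b in(("scene",(200,280,215,315)),("side",(110,190,310,410))):
    im=ctrl.read_camera(n)[:,:,::-1]; cv2.imwrite(f"pics/{n}5.png",im)
    cv2.imwrite(f"pics/{n}5c.png",cv2.resize(im[b[0]:b[1],b[2]:b[3]],None,fx=7,fy=7,interpolation=cv2.INTER_CUBIC))
p,r,s=cur()
print(proj("scene",p),proj("side",p))
im=cv2.imread("pics/wrist4.png"); cv2.imwrite("pics/c5.png",cv2.resize(im[170:330,240:400],None,fx=4,fy=4,interpolation=cv2.INTER_CUBIC))
```

```text
[270.2523504  267.85422508] [334.53299772 152.0215498 ]
```

View pics/scene5c.png

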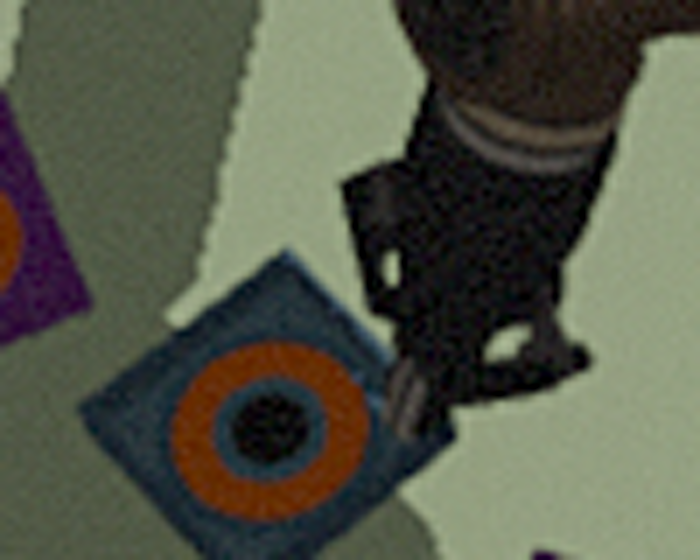

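View pics/side5c.png

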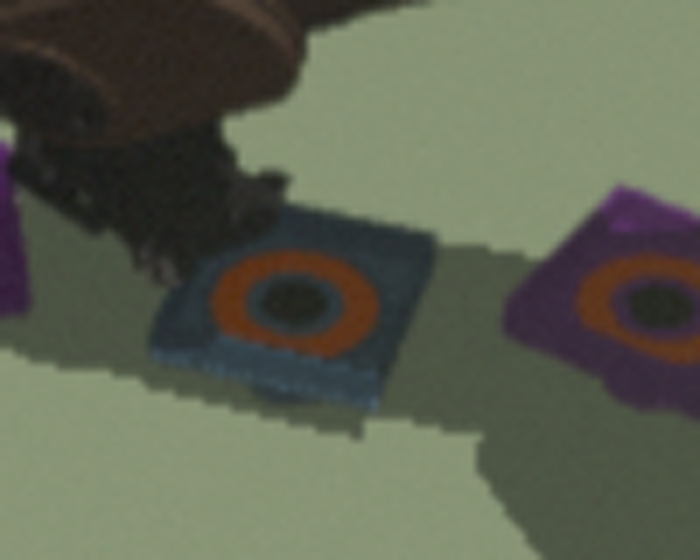

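View pics/c5.png

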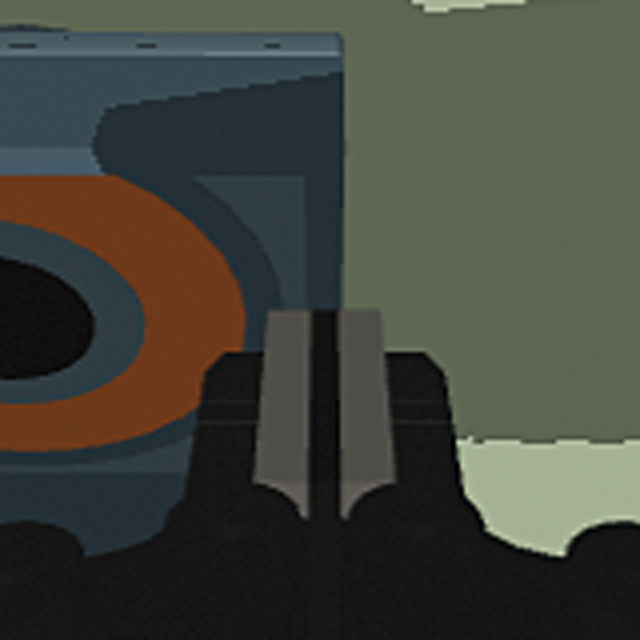

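The wrist crop shows the pads with a wall-sized gap over the rim at col ~325, but the opening reads near 0. I'll lift a little to check the hold.

```bash
python3 -m jog '[{"grip":1,"xyz":[0,0.008,-0.018],"dr":[0,0,0]},{"grip":1,"xyz":[0,0.017,-0.036],"dr":[0,0,0]},{"grip":1,"xyz":[0,0.017,-0.036],"dr":[0,0,0]}]'
python3 - <<'E'
from h import *
import cv2
p,r,s=cur(); print(s["time"],s["qpos"].round(2),p.round(4),s["contact_force"].round(2))
for n in("wrist",):
    im=ctrl.read_camera(n); cv2.imwrite(f"pics/{n}6.png",im[:,:,::-1])
E
```

```text
time: 3.3
eef_pos: [0.5801, -0.3482, 0.096]
tcp_rot: [0.974, -0.068, -0.012, 0.218]
contact_force: [1.8, -0.5, 0.8]
opening: -0.004
3.3 [-0.53  0.34  1.76 -0.51  0.93 -0.1 ] [ 0.5801 -0.3482  0.096 ] [ 1.79 -0.55  0.84]
```

View pics/wrist6.png

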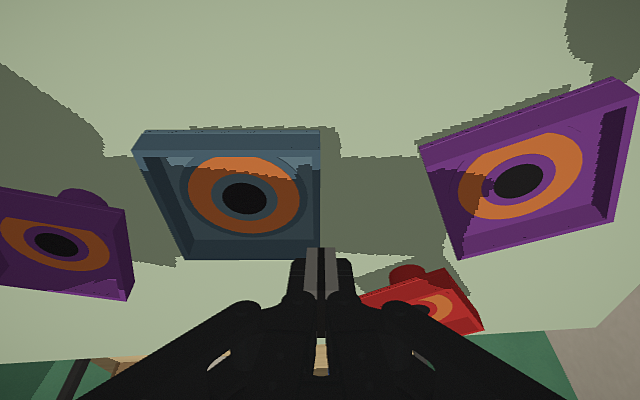

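Run:
```python
from h import *
c=ctrl.get_calibration("wrist"); H=np.linalg.inv(c["hand_eye"])
for X in [(0,0,0),(0,-.011,0),(0,.011,0),(0,-.011,-.0187),(0,-.011,-.01),(0,-.011,.01)]:
    q=c["mtx"]@(H[:3,:3]@np.array(X)+H[:3,3]); print(X,(q[:2]/q[2]).round(1))
```

```text
(0, 0, 0) [320.4 232.1]
(0, -0.011, 0) [320.4 214.6]
(0, 0.011, 0) [320.4 249. ]
(0, -0.011, -0.0187) [320.4 228.4]
(0, -0.011, -0.01) [320.4 221.7]
(0, -0.011, 0.01) [320.4 208.2]
```

Run:
```python
from h import *
import cv2
p,r,s=cur()
for n in("scene","side"):
    im=ctrl.read_camera(n)[:,:,::-1].copy(); u,v=proj(n,p); g=proj(n,p+r.apply([0,0,-.0187])); print(n,u,v,g)
    x0,y0=int(u)-40,int(v)-50
    c=cv2.resize(im[y0:y0+80,x0:x0+80],None,fx=8,fy=8,interpolation=cv2.INTER_CUBIC)
    c=cv2.convertScaleAbs(c,alpha=1.8,beta=10)
    for q,col in(((u,v),(0,0,255)),(g,(0,255,255))): cv2.circle(c,(int((q[0]-x0)*8),int((q[1]-y0)*8)),4,col,-1)
    cv2.imwrite(f"pics/{n}7c.png",c)
```

```text
scene 268.9082936470479 261.95409813767327 [270.50696999 257.41952051]
side 334.280297529953 141.45237847171379 [333.6367823  138.71615231]
```

View pics/scene7c.png

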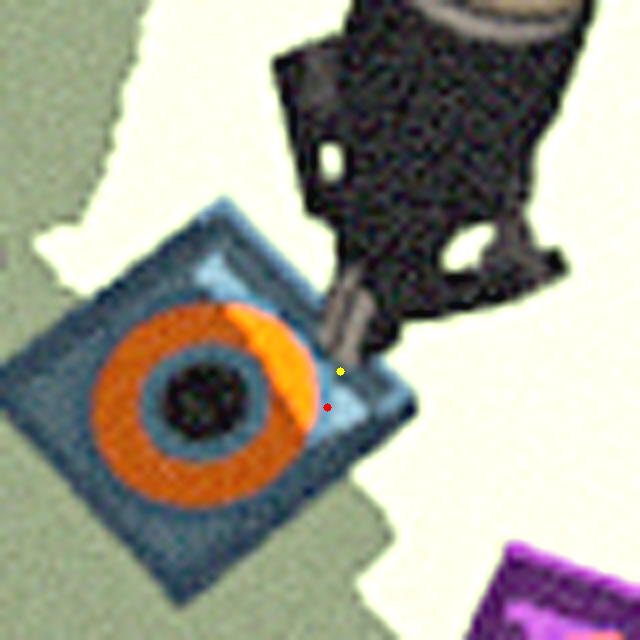

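View pics/side7c.png

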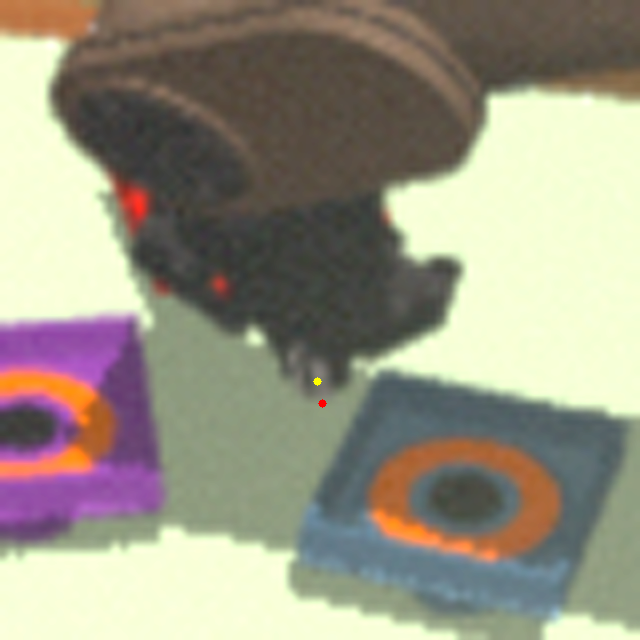

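Run:
```python
from h import *
plan((.5765,-.358,.096),toolR(-8,-25))
plan((.5765,-.358,.042),toolR(-8,-25))
plan((.5765,-.358,.034),toolR(-8,-25))
```

```text
xyz [0.0008, 0.0127, -0.0] dr [-0.0007, 0.0013, 0.0017] rows>= 0.3
xyz [0.0009, -0.0101, 0.0489] dr [-0.0007, 0.0013, 0.0017] rows>= 1.2
xyz [0.0009, -0.0135, 0.0562] dr [-0.0007, 0.0013, 0.0017] rows>= 1.4
```

```bash
python3 -m jog '[{"grip":0.65,"xyz":[0.001,0.012,0],"dr":[0,0,0.001]},{"grip":0.65,"xyz":[0.001,0.012,0],"dr":[0,0,0.001]},{"grip":0.65,"xyz":[0.001,0.012,0],"dr":[0,0,0.001]},{"grip":0.65,"xyz":[0.001,0,0.025],"dr":[0,0,0.001]},{"grip":0.65,"xyz":[0.001,-0.006,0.038],"dr":[0,0,0.001]},{"grip":0.65,"xyz":[0.001,-0.010,0.048],"dr":[0,0,0.001]},{"grip":0.65,"xyz":[0.001,-0.010,0.048],"dr":[0,0,0.001]}]'
python3 - <<'E'
from h import *
import cv2
p,r,s=cur(); print(s["time"],p.round(4),s["contact_force"].round(2))
plan((.5765,-.358,.034),toolR(-8,-25))
im=ctrl.read_camera("wrist"); cv2.imwrite(f"pics/wrist8.png",im[:,:,::-1])
im=ctrl.read_camera("scene")[:,:,::-1]; c=cv2.resize(im[220:290,230:310],None,fx=8,fy=8,interpolation=cv2.INTER_CUBIC); cv2.imwrite("pics/scene8.png",cv2.convertScaleAbs(c,alpha=1.8,beta=10))
E
```

```text
time: 4.03
eef_pos: [0.5742, -0.3564, 0.0387]
tcp_rot: [0.974, -0.067, -0.019, 0.214]
contact_force: [-0.9, -0.2, 0.0]
opening: 0.348
4.0333 [ 0.5742 -0.3564  0.0387] [-0.93 -0.15  0.04]
xyz [0.0026, -0.0008, 0.0048] dr [-0.0035, 0.0077, 0.0034] rows>= 0.1
```

View pics/wrist8.png

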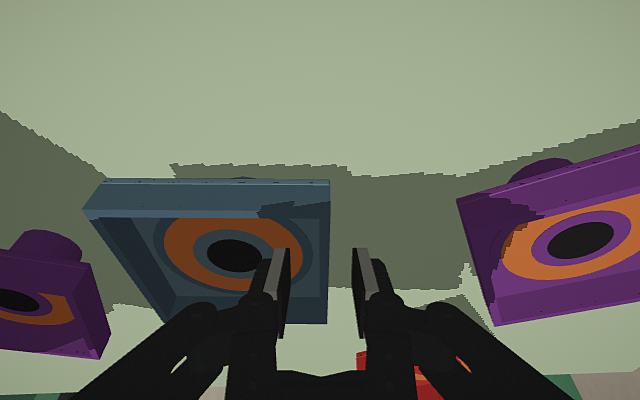

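View pics/scene8.png

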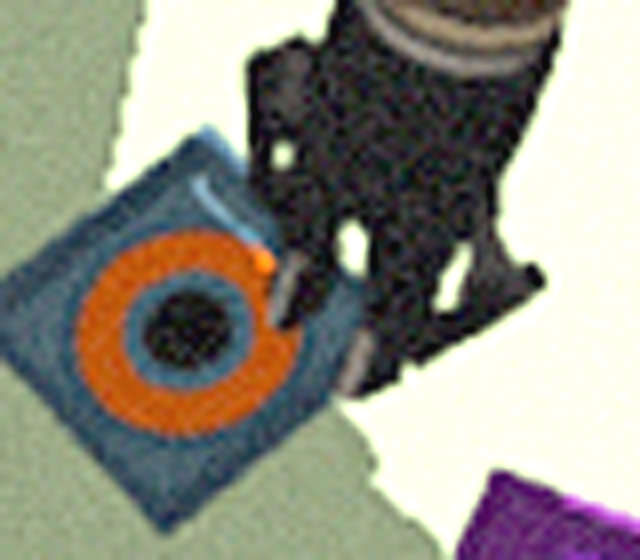

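```bash
python3 -m jog '[{"grip":0.65,"xyz":[0.001,-0.001,0.003],"dr":[0,0,0.003]},{"grip":0.65,"xyz":[0.001,-0.001,0.003],"dr":[0,0,0.003]},{"grip":1,"xyz":[0.001,-0.001,0.003],"dr":[0,0,0.003]},{"grip":1,"xyz":[0.001,-0.001,0.003],"dr":[0,0,0.003]},{"grip":1,"xyz":[0.001,-0.001,0.003],"dr":[0,0,0.003]},{"grip":1,"xyz":[0.001,-0.001,0.003],"dr":[0,0,0.003]},{"grip":1,"xyz":[0.001,-0.001,0.003],"dr":[0,0,0.003]},{"grip":1,"xyz":[0.001,-0.001,0.003],"dr":[0,0,0.003]}]' 70
python3 - <<'E'
from h import *
import cv2
p,r,s=cur(); print(s["time"],p.round(4),s["contact_force"].round(2))
im=ctrl.read_camera("wrist"); cv2.imwrite(f"pics/wrist9.png",im[:,:,::-1])
E
```

```text
time: 4.8
eef_pos: [0.5778, -0.3584, 0.0404]
tcp_rot: [0.974, -0.069, -0.015, 0.216]
contact_force: [-0.1, -0.3, 0.6]
opening: -0.003
4.8 [ 0.5778 -0.3584  0.0404] [-0.07 -0.31  0.58]
```

View pics/wrist9.png

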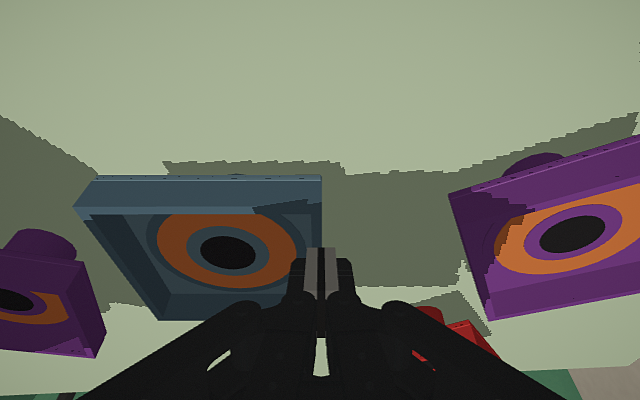

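```bash
python3 -m jog '[{"grip":0.65,"xyz":[0,0,0],"dr":[0,0,0]},{"grip":0.65,"xyz":[0,0,0],"dr":[0,0,0]},{"grip":0.65,"xyz":[0,0,0],"dr":[0,0,0]},{"grip":0.65,"xyz":[0,-0.001,0.003],"dr":[0,0,0]},{"grip":0.65,"xyz":[0,-0.003,0.006],"dr":[0,0,0]},{"grip":0.65,"xyz":[0,-0.003,0.006],"dr":[0,0,0]},{"grip":0.65,"xyz":[0,-0.003,0.006],"dr":[0,0,0]}]';python3 -m jog '[{"grip":0.65,"xyz":[0,-0.001,0.002],"dr":[0,0,0]},{"grip":0.65,"xyz":[0,-0.002,0.004],"dr":[0,0,0]},{"grip":0.65,"xyz":[0,-0.002,0.004],"dr":[0,0,0]},{"grip":0.65,"xyz":[0,-0.002,0.004],"dr":[0,0,0]}]'
python3 - <<'E'
from h import *
import cv2
p,r,s=cur(); print(s["time"],p.round(4),s["contact_force"].round(2))
im=ctrl.read_camera("wrist"); cv2.imwrite(f"pics/wrist10.png",im[:,:,::-1])
im=ctrl.read_camera("scene")[:,:,::-1]; c=cv2.resize(im[220:290,230:310],None,fx=8,fy=8,interpolation=cv2.INTER_CUBIC); cv2.imwrite("pics/scene10.png",cv2.convertScaleAbs(c,alpha=1.8,beta=10))
E
```

```text
time: 5.43
eef_pos: [0.5775, -0.3579, 0.0328]
tcp_rot: [0.974, -0.069, -0.016, 0.215]
contact_force: [-0.4, 0.2, -0.0]
opening: 0.35
time: 5.77
eef_pos: [0.5777, -0.358, 0.0288]
tcp_rot: [0.974, -0.069, -0.016, 0.216]
contact_force: [-0.9, 0.9, -0.5]
opening: 0.349
5.7667 [ 0.5777 -0.358   0.0288] [-0.87  0.95 -0.53]
```

View pics/wrist10.png

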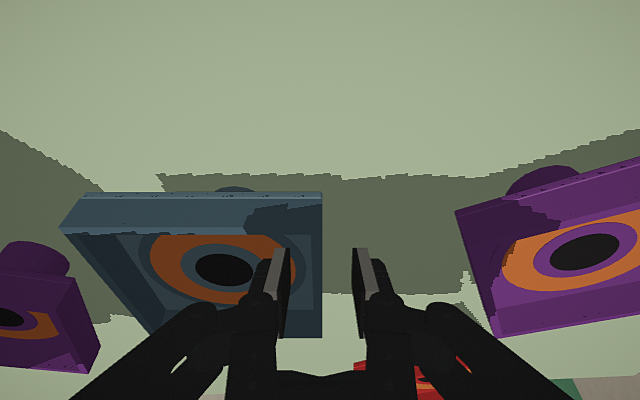

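View pics/scene10.png

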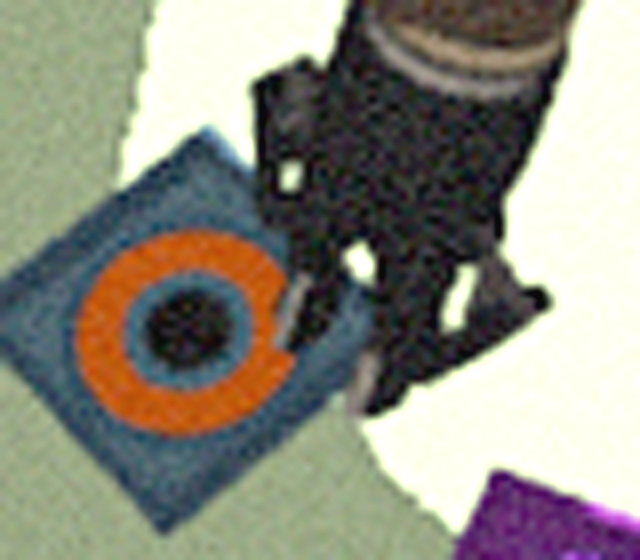

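```bash
python3 -m jog '[{"grip":1,"xyz":[0,0,0],"dr":[0,0,0]},{"grip":1,"xyz":[0,0,0],"dr":[0,0,0]},{"grip":1,"xyz":[0,0,0],"dr":[0,0,0]},{"grip":1,"xyz":[0,0,0],"dr":[0,0,0]},{"grip":1,"xyz":[0,0,0],"dr":[0,0,0]},{"grip":1,"xyz":[0,0,0],"dr":[0,0,0]}]' 70
```

```text
time: 6.37
eef_pos: [0.578, -0.358, 0.0292]
tcp_rot: [0.974, -0.069, -0.015, 0.216]
contact_force: [0.3, 0.0, 0.7]
opening: 0.019
```

```bash
python3 -m jog '[{"grip":1,"xyz":[0,0.004,-0.009],"dr":[0,0,0]},{"grip":1,"xyz":[0,0.008,-0.018],"dr":[0,0,0]},{"grip":1,"xyz":[0,0.008,-0.018],"dr":[0,0,0]},{"grip":1,"xyz":[0,0.008,-0.018],"dr":[0,0,0]}]'
python3 - <<'E'
from h import *
import cv2
p,r,s=cur(); print(s["time"],p.round(4),s["contact_force"].round(2))
im=ctrl.read_camera("wrist"); cv2.imwrite(f"pics/wrist11.png",im[:,:,::-1])
E
```

```text
time: 6.7
eef_pos: [0.5789, -0.3583, 0.0505]
tcp_rot: [0.974, -0.07, -0.014, 0.216]
contact_force: [0.4, -0.2, -0.6]
opening: 0.019
6.7 [ 0.5789 -0.3583  0.0505] [ 0.36 -0.21 -0.62]
```

View pics/wrist11.png

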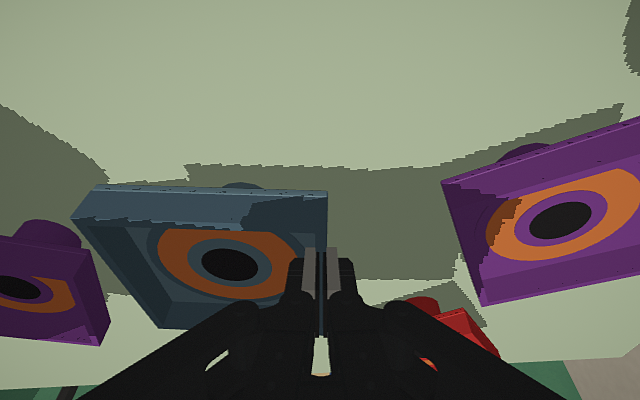

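Pinched, but only shallowly (opening 0.019). I'll lower it, open, and go deeper until the tips meet the flange floor.

```bash
python3 -m jog '[{"grip":1,"xyz":[0,-0.005,0.010],"dr":[0,0,0]},{"grip":1,"xyz":[0,-0.008,0.018],"dr":[0,0,0]},{"grip":1,"xyz":[0,-0.008,0.018],"dr":[0,0,0]},{"grip":0.65,"xyz":[0,-0.008,0.018],"dr":[0,0,0]},{"grip":0.65,"xyz":[0,-0.008,0.018],"dr":[0,0,0]},{"grip":0.65,"xyz":[0,-0.008,0.018],"dr":[0,0,0]},{"grip":0.65,"xyz":[0,-0.009,0.021],"dr":[0,0,0]},{"grip":0.65,"xyz":[0,-0.009,0.021],"dr":[0,0,0]}]';python3 -m jog '[{"grip":0.65,"xyz":[0,-0.001,0.002],"dr":[0,0,0]},{"grip":0.65,"xyz":[0,-0.001,0.002],"dr":[0,0,0]},{"grip":0.65,"xyz":[0,-0.001,0.002],"dr":[0,0,0]}]'
python3 - <<'E'
from h import *
import cv2
p,r,s=cur(); print(s["time"],p.round(4),s["contact_force"].round(2))
im=ctrl.read_camera("wrist"); cv2.imwrite(f"pics/wrist12.png",im[:,:,::-1])
im=ctrl.read_camera("scene")[:,:,::-1]; c=cv2.resize(im[220:290,230:310],None,fx=8,fy=8,interpolation=cv2.INTER_CUBIC); cv2.imwrite("pics/scene12.png",cv2.convertScaleAbs(c,alpha=1.8,beta=10))
E
```

```text
time: 7.42
eef_pos: [0.5772, -0.3582, 0.0251]
tcp_rot: [0.974, -0.069, -0.016, 0.215]
contact_force: [-0.1, -0.0, -0.4]
opening: 0.346
time: 7.67
eef_pos: [0.5776, -0.3583, 0.0234]
tcp_rot: [0.974, -0.069, -0.016, 0.216]
contact_force: [-0.1, 0.6, 0.3]
opening: 0.351
7.6667 [ 0.5776 -0.3583  0.0234] [-0.12  0.62  0.31]
```

View pics/wrist12.png

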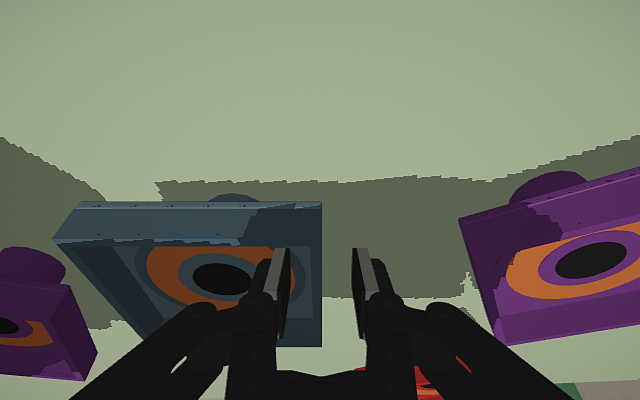

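View pics/scene12.png

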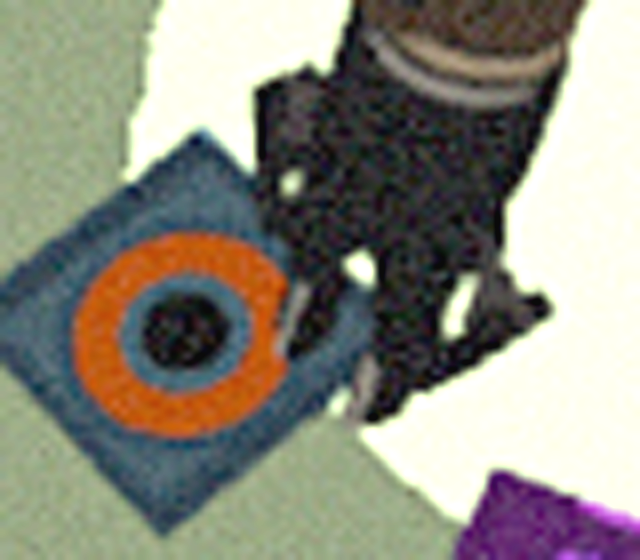

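```bash
python3 -m jog '[{"grip":0.65,"xyz":[0,-0.001,0.002],"dr":[0,0,0]},{"grip":0.65,"xyz":[0,-0.002,0.003],"dr":[0,0,0]},{"grip":0.65,"xyz":[0,-0.002,0.003],"dr":[0,0,0]}]';python3 -m jog '[{"grip":1,"xyz":[0,0,0],"dr":[0,0,0]},{"grip":1,"xyz":[0,0,0],"dr":[0,0,0]},{"grip":1,"xyz":[0,0,0],"dr":[0,0,0]},{"grip":1,"xyz":[0,0,0],"dr":[0,0,0]},{"grip":1,"xyz":[0,0,0],"dr":[0,0,0]},{"grip":1,"xyz":[0,0,0],"dr":[0,0,0]}]' 90
```

```text
time: 8.02
eef_pos: [0.5776, -0.3576, 0.0196]
tcp_rot: [0.974, -0.069, -0.016, 0.216]
contact_force: [0.5, 0.4, 0.1]
opening: 0.351
time: 8.52
eef_pos: [0.578, -0.3579, 0.0203]
tcp_rot: [0.974, -0.069, -0.015, 0.216]
contact_force: [-0.4, -0.2, 0.6]
opening: 0.028
```

```bash
python3 -m jog '[{"grip":1,"xyz":[0,0.006,-0.013],"dr":[0,0,0]},{"grip":1,"xyz":[0,0.017,-0.036],"dr":[0,0,0]},{"grip":1,"xyz":[0,0.030,-0.064],"dr":[0,0,0]},{"grip":1,"xyz":[0,0.047,-0.1],"dr":[0,0,0]},{"grip":1,"xyz":[0,0.06,-0.127],"dr":[0,0,0]},{"grip":1,"xyz":[0,0.06,-0.127],"dr":[0,0,0]},{"grip":1,"xyz":[0,0.06,-0.127],"dr":[0,0,0]}]'
python3 - <<'E'
from h import *
import cv2
p,r,s=cur(); print(s["time"],p.round(4),s["contact_force"].round(2),s["qpos"].round(2))
im=ctrl.read_camera("wrist"); cv2.imwrite(f"pics/wrist13.png",im[:,:,::-1])
im=ctrl.read_camera("scene")[:,:,::-1]; c=cv2.resize(im[190:290,220:340],None,fx=6,fy=6,interpolation=cv2.INTER_CUBIC); cv2.imwrite("pics/scene13.png",cv2.convertScaleAbs(c,alpha=1.8,beta=10))
plan((.54,-.20,.20),toolR(-8,45))
plan((.54,-.20,.20),toolR(-8,95))
E
```

```text
time: 9.1
eef_pos: [0.5795, -0.3594, 0.1652]
tcp_rot: [0.974, -0.07, -0.012, 0.217]
contact_force: [-0.1, 0.8, -1.6]
opening: 0.028
9.1 [ 0.5795 -0.3594  0.1652] [-0.14  0.8  -1.57] [-0.54  0.27  1.71 -0.47  1.03 -0.18]
xyz [-0.0591, -0.1201, -0.1001] dr [1.2201, 0.001, -0.0032] rows>= 9.8
xyz [-0.0591, -0.1201, -0.1001] dr [2.0928, -0.0005, -0.0038] rows>= 16.7
```

View pics/wrist13.png

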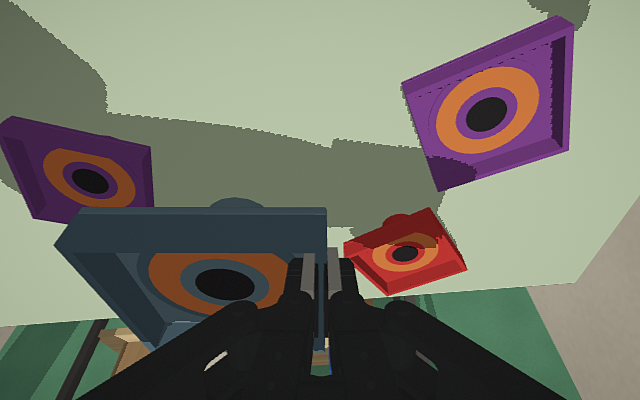

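View pics/scene13.png

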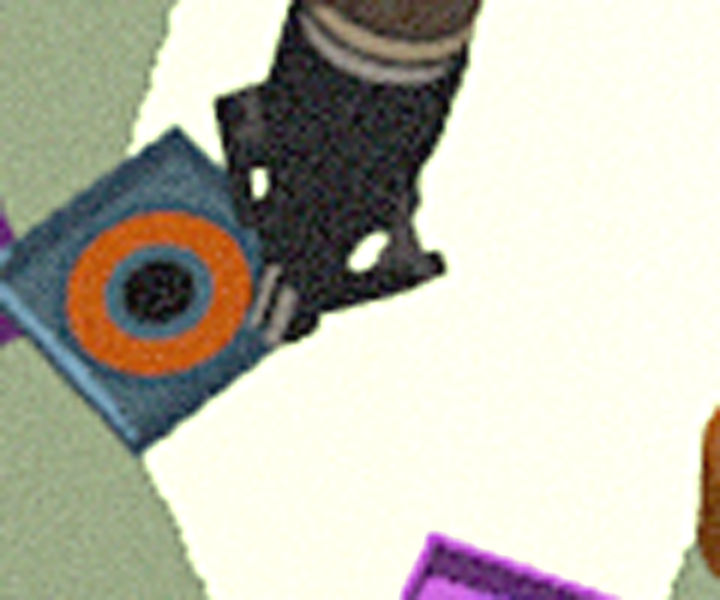

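```bash
python3 -m jog '[{"grip":1,"xyz":[-0.059,-0.103,-0.136],"dr":[1.22,0,0]},{"grip":1,"xyz":[-0.059,-0.103,-0.136],"dr":[1.22,0,0]},{"grip":1,"xyz":[-0.059,-0.103,-0.136],"dr":[1.22,0,0]},{"grip":1,"xyz":[-0.059,-0.103,-0.136],"dr":[1.22,0,0]},{"grip":1,"xyz":[-0.059,-0.103,-0.136],"dr":[1.22,0,0]},{"grip":1,"xyz":[-0.059,-0.103,-0.136],"dr":[1.22,0,0]},{"grip":1,"xyz":[-0.059,-0.103,-0.136],"dr":[1.22,0,0]},{"grip":1,"xyz":[-0.059,-0.103,-0.136],"dr":[1.22,0,0]},{"grip":1,"xyz":[-0.059,-0.103,-0.136],"dr":[1.22,0,0]},{"grip":1,"xyz":[-0.059,-0.103,-0.136],"dr":[1.22,0,0]},{"grip":1,"xyz":[-0.059,-0.103,-0.136],"dr":[1.22,0,0]},{"grip":1,"xyz":[-0.059,-0.103,-0.136],"dr":[1.22,0,0]}]'
python3 - <<'E'
from h import *
import cv2
p,r,s=cur(); print(s["time"],p.round(4),s["contact_force"].round(2),s["qpos"].round(2))
im=ctrl.read_camera("side"); cv2.imwrite(f"pics/side14.png",im[:,:,::-1])
im=ctrl.read_camera("scene")[:,:,::-1]; cv2.imwrite("pics/scene14.png",im)
plan((.54,-.15,.20),toolR(-8,90))
plan((.54,-.15,.20),toolR(-8,105))
E
```

```text
time: 10.2
eef_pos: [0.5396, -0.201, 0.2371]
tcp_rot: [0.921, -0.067, 0.025, -0.382]
contact_force: [0.1, 0.4, -0.2]
opening: 0.029
10.2 [ 0.5396 -0.201   0.2371] [ 0.1   0.36 -0.18] [-0.82  0.27  1.68  0.59  1.72 -0.74]
xyz [-0.0078, -0.007, 0.0634] dr [0.7879, -0.0012, -0.0012] rows>= 6.3
xyz [-0.0078, -0.007, 0.0634] dr [1.0497, -0.0014, -0.0011] rows>= 8.4
```

View pics/scene14.png

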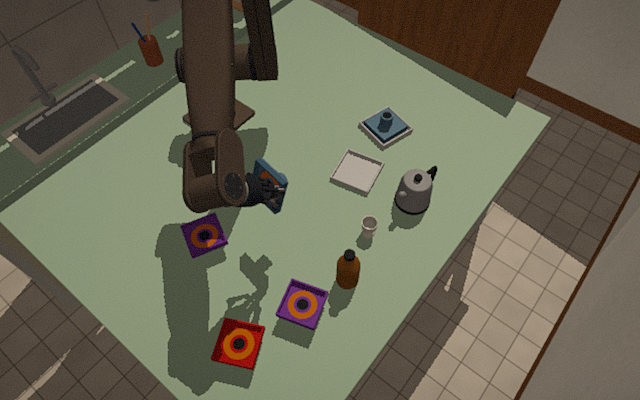

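View pics/side14.png

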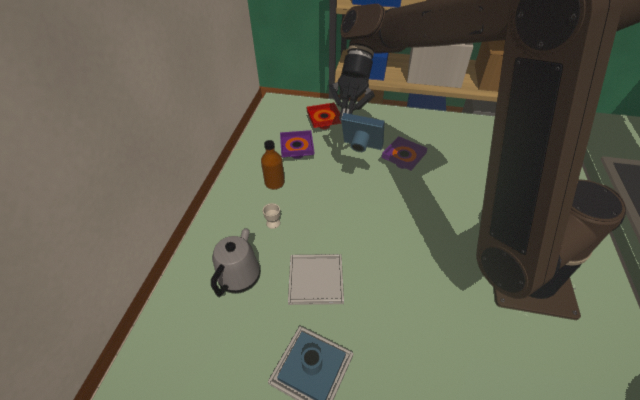

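```bash
cat >> h.py <<'E'
# rigid grasp: funnel in tool frame
_R0=toolR(-8,-25); _p0=np.array([.578,-.358,.0203])
FR=_R0.inv()*Ro.from_euler("z",-8,degrees=True); Fp=_R0.inv().apply(np.array([.523,-.361,0])-_p0)
C=np.array([(a,b,z) for a in(-.055,.055) for b in(-.055,.055) for z in(.04,.062)]+[(0,0,0),(.022,0,0),(-.022,0,0),(0,.022,0),(0,-.022,0)])
def funnel(p,R):
    W=R.apply(Fp+FR.apply(C))+p; return W, (R*FR).apply([0,0,1]), R.apply(Fp+FR.apply([0,0,.051]))+p
E
python3 - <<'E'
from h import *
for t in (80,90,95,100,105,110):
    W,a,c=funnel(np.zeros(3),toolR(-8,t)); print(t,"min z rel TCP",W[:,2].min().round(4),"low pt",W[W[:,2].argmin()].round(3),"axis",a.round(2),"c",c.round(3))
E
```

```text
80 min z rel TCP -0.0742 low pt [-0.111 -0.008 -0.074] axis [-0.13 -0.96 -0.26] c [-0.057 -0.019 -0.018]
90 min z rel TCP -0.0771 low pt [-0.109  0.005 -0.077] axis [-0.13 -0.9  -0.42] c [-0.057 -0.016 -0.023]
95 min z rel TCP -0.0777 low pt [-0.108  0.012 -0.078] axis [-0.12 -0.86 -0.5 ] c [-0.056 -0.014 -0.025]
100 min z rel TCP -0.0777 low pt [ 0.001  0.003 -0.078] axis [-0.11 -0.81 -0.57] c [-0.056 -0.011 -0.026]
105 min z rel TCP -0.0771 low pt [-0.107  0.025 -0.077] axis [-0.11 -0.76 -0.64] c [-0.056 -0.009 -0.028]
110 min z rel TCP -0.0759 low pt [-0.106  0.032 -0.076] axis [-0.1  -0.7  -0.71] c [-0.055 -0.007 -0.029]
```

Run:
```python
from h import *
plan((.54,-.05,.17),toolR(-8,90))
```

```text
xyz [-0.0218, -0.056, 0.1545] dr [0.7879, -0.0012, -0.0012] rows>= 6.3
```

```bash
python3 -m jog '[{"grip":1,"xyz":[-0.022,-0.056,0.154],"dr":[0.788,0,0]},{"grip":1,"xyz":[-0.022,-0.056,0.154],"dr":[0.788,0,0]},{"grip":1,"xyz":[-0.022,-0.056,0.154],"dr":[0.788,0,0]},{"grip":1,"xyz":[-0.022,-0.056,0.154],"dr":[0.788,0,0]},{"grip":1,"xyz":[-0.022,-0.056,0.154],"dr":[0.788,0,0]},{"grip":1,"xyz":[-0.022,-0.056,0.154],"dr":[0.788,0,0]},{"grip":1,"xyz":[-0.022,-0.056,0.154],"dr":[0.788,0,0]},{"grip":1,"xyz":[-0.022,-0.056,0.154],"dr":[0.788,0,0]},{"grip":1,"xyz":[-0.022,-0.056,0.154],"dr":[0.788,0,0]},{"grip":1,"xyz":[-0.022,-0.056,0.154],"dr":[0.788,0,0]}]'
python3 - <<'E'
from h import *
import cv2
p,r,s=cur(); print(s["time"],p.round(4),s["contact_force"].round(2),s["qpos"].round(2))
im=ctrl.read_camera("side"); cv2.imwrite(f"pics/side15.png",im[:,:,::-1])
im=ctrl.read_camera("scene")[:,:,::-1]; cv2.imwrite("pics/scene15.png",im)
plan((.54,-.05,.10),toolR(-8,92))
E
```

```text
time: 11.13
eef_pos: [0.5409, -0.0514, 0.1726]
tcp_rot: [0.707, -0.049, 0.051, -0.704]
contact_force: [0.3, -0.4, -1.8]
opening: 0.026
11.1333 [ 0.5409 -0.0514  0.1726] [ 0.32 -0.44 -1.76] [-0.75  0.55  1.88  1.08  1.95 -0.95]
xyz [-0.0013, 0.0726, 0.0016] dr [0.0377, -0.002, 0.0043] rows>= 1.7
```

View pics/scene15.png

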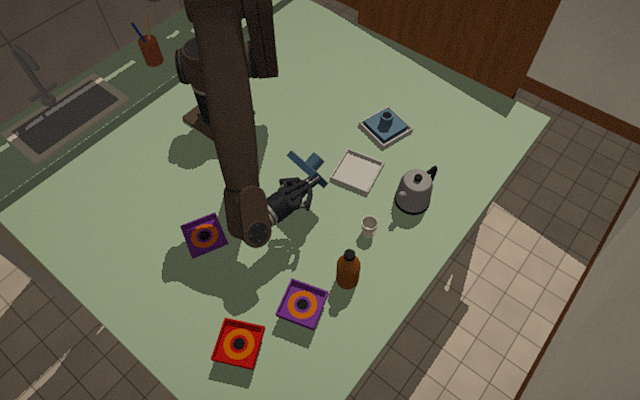

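View pics/side15.png

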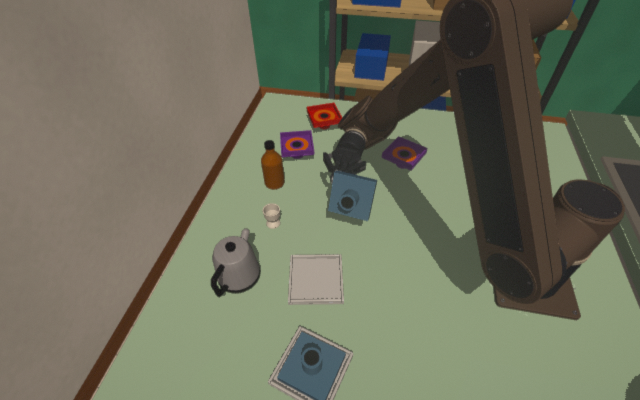

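```bash
python3 -m jog '[{"grip":1,"xyz":[0,0.025,0],"dr":[0.02,0,0]},{"grip":1,"xyz":[0,0.05,0],"dr":[0.038,0,0]},{"grip":1,"xyz":[0,0.066,0.001],"dr":[0.038,0,0]},{"grip":1,"xyz":[0,0.072,0.001],"dr":[0.038,0,0]},{"grip":1,"xyz":[0,0.072,0.001],"dr":[0.038,0,0]},{"grip":1,"xyz":[0,0.072,0.001],"dr":[0.038,0,0]}]'
python3 - <<'E'
from h import *
import cv2
p,r,s=cur(); print(s["time"],p.round(4),s["contact_force"].round(2),s["qpos"].round(2))
W,a,c=funnel(p,r); print(W[:,2].min(),a,c)
im=ctrl.read_camera("side")[:,:,::-1]; cv2.imwrite(f"pics/side16.png",cv2.convertScaleAbs(cv2.resize(im[100:250,270:430],None,fx=4,fy=4,interpolation=cv2.INTER_CUBIC),alpha=1.7))
im=ctrl.read_camera("scene")[:,:,::-1]; cv2.imwrite("pics/scene16.png",cv2.convertScaleAbs(cv2.resize(im[130:270,200:360],None,fx=4,fy=4,interpolation=cv2.INTER_CUBIC),alpha=1.7))
E
```

```text
time: 11.73
eef_pos: [0.5407, -0.0504, 0.1]
tcp_rot: [-0.692, 0.049, -0.052, 0.719]
contact_force: [0.4, -0.8, -0.8]
opening: 0.031
11.7333 [ 0.5407 -0.0504  0.1   ] [ 0.43 -0.83 -0.8 ] [-0.75  0.71  1.84  1.07  1.93 -1.06]
0.02236697239651271 [-0.12507044 -0.88062056 -0.45701731] [ 0.48403479 -0.06495817  0.07642181]
```

View pics/scene16.png

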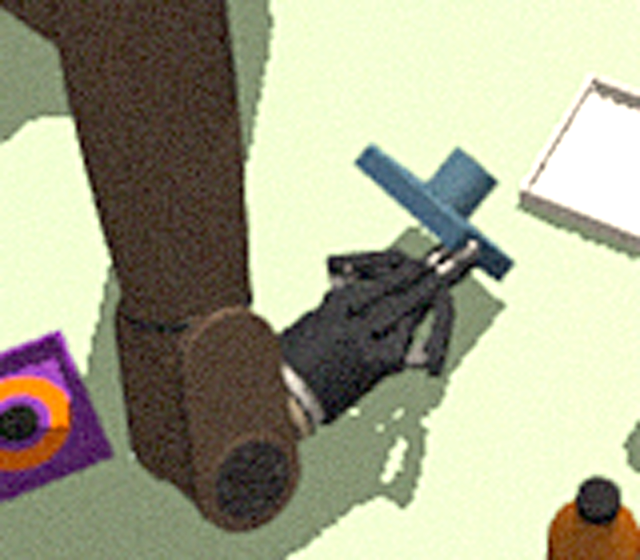

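View pics/side16.png

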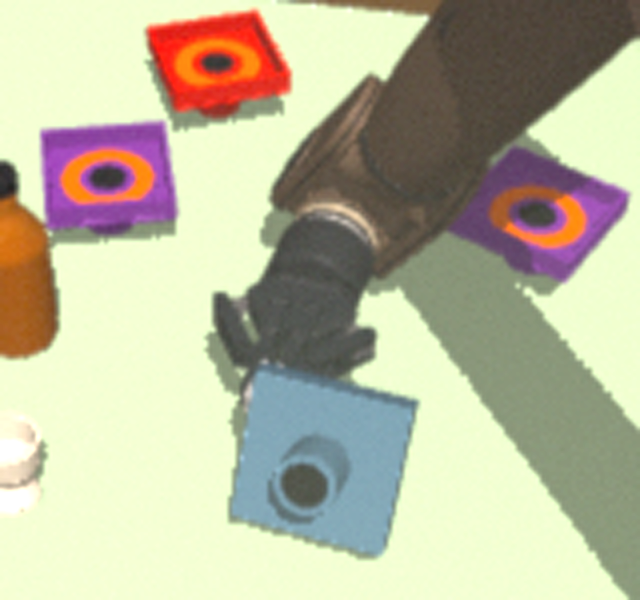

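```bash
python3 -m jog '[{"grip":1,"xyz":[0,0.006,0],"dr":[0,0,0]},{"grip":1,"xyz":[0,0.012,0],"dr":[0,0,0]},{"grip":1,"xyz":[0,0.017,0],"dr":[0,0,0]},{"grip":1,"xyz":[0,0.017,0],"dr":[0,0,0]}]'
python3 - <<'E'
from h import *
import cv2
p,r,s=cur(); print(s["time"],p.round(4),s["contact_force"].round(2),s["qpos"].round(2))
W,a,c=funnel(p,r); print(W[:,2].min(),a,c)
im=ctrl.read_camera("side")[:,:,::-1]; cv2.imwrite(f"pics/side17.png",cv2.convertScaleAbs(cv2.resize(im[100:250,270:430],None,fx=4,fy=4,interpolation=cv2.INTER_CUBIC),alpha=1.7))
im=ctrl.read_camera("scene")[:,:,::-1]; cv2.imwrite("pics/scene17.png",cv2.convertScaleAbs(cv2.resize(im[130:270,200:360],None,fx=4,fy=4,interpolation=cv2.INTER_CUBIC),alpha=1.7))
E
```

```text
time: 12.17
eef_pos: [0.5398, -0.0488, 0.0809]
tcp_rot: [-0.691, 0.05, -0.051, 0.719]
contact_force: [0.5, 0.6, -1.0]
opening: 0.024
12.1667 [ 0.5398 -0.0488  0.0809] [ 0.52  0.64 -0.99] [-0.75  0.75  1.83  1.06  1.92 -1.09]
0.0034137405192074533 [-0.1265289  -0.87976594 -0.45826011] [ 0.48309244 -0.06334296  0.05743083]
```

View pics/side17.png

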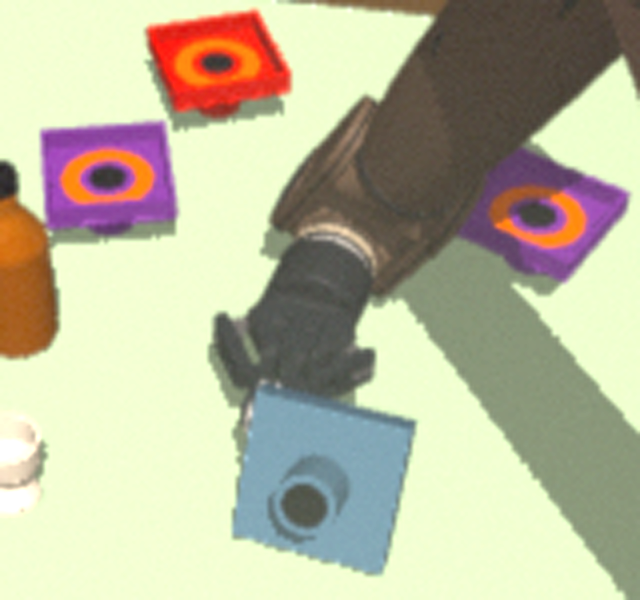

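View pics/scene17.png

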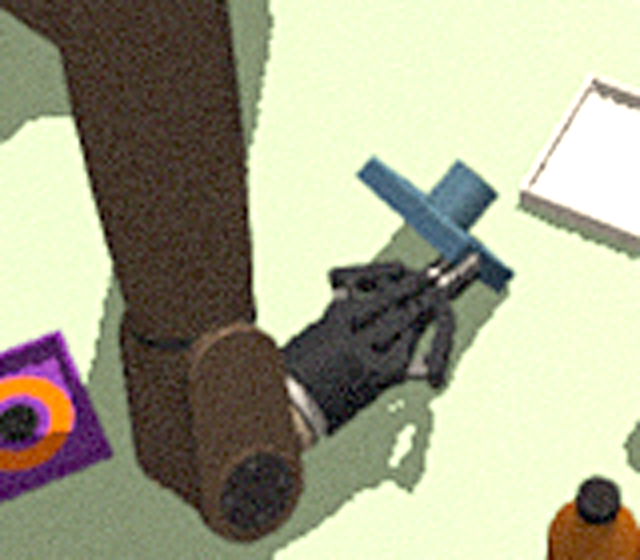

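```bash
python3 -m jog '[{"grip":0.7,"xyz":[0,0.001,0],"dr":[0,0,0]},{"grip":0.7,"xyz":[0,0.001,0],"dr":[0,0,0]},{"grip":0.7,"xyz":[0.002,0.001,-0.035],"dr":[0,0,0]},{"grip":0.7,"xyz":[0.02,0.001,-0.06],"dr":[0,0,0]},{"grip":0.7,"xyz":[0.05,0.001,-0.07],"dr":[0,0,0]},{"grip":0.7,"xyz":[0.08,0.001,-0.07],"dr":[0,0,0]},{"grip":0.7,"xyz":[0.08,0.001,-0.07],"dr":[0,0,0]},{"grip":0.7,"xyz":[0.08,0.001,-0.07],"dr":[0,0,0]}]'
python3 - <<'E'
from h import *
import cv2
p,r,s=cur(); print(s["time"],p.round(4),s["contact_force"].round(2),s["qpos"].round(2))
im=ctrl.read_camera("side")[:,:,::-1]; cv2.imwrite(f"pics/side18.png",cv2.convertScaleAbs(cv2.resize(im[100:250,230:430],None,fx=4,fy=4,interpolation=cv2.INTER_CUBIC),alpha=1.7))
im=ctrl.read_camera("scene")[:,:,::-1]; cv2.imwrite("pics/scene18.png",cv2.convertScaleAbs(cv2.resize(im[130:270,200:380],None,fx=4,fy=4,interpolation=cv2.INTER_CUBIC),alpha=1.7))
E
```

```text
time: 12.93
eef_pos: [0.6101, -0.13, 0.0784]
tcp_rot: [-0.692, 0.048, -0.051, 0.719]
contact_force: [-0.3, -0.3, 0.1]
opening: 0.299
12.9333 [ 0.6101 -0.13    0.0784] [-0.33 -0.31  0.07] [-0.77  0.89  1.56  1.09  1.99 -0.97]
```

View pics/side18.png

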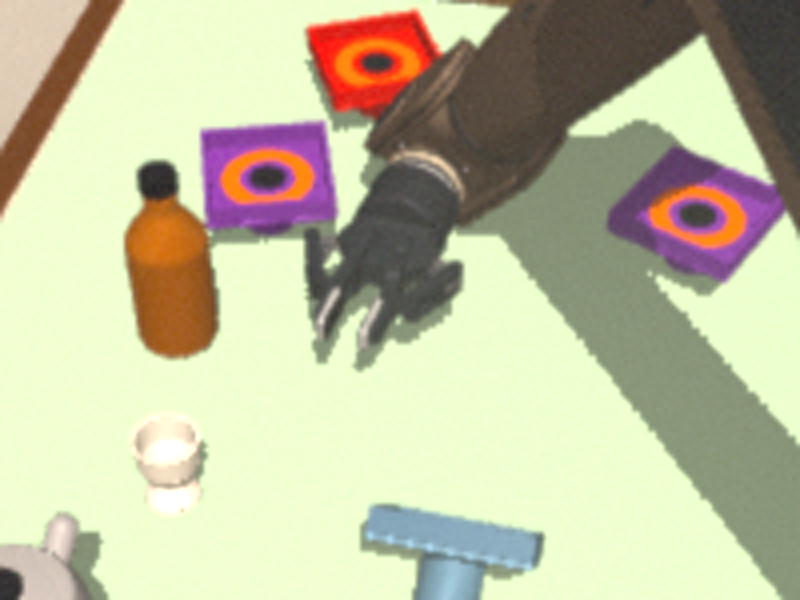

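View pics/scene18.png

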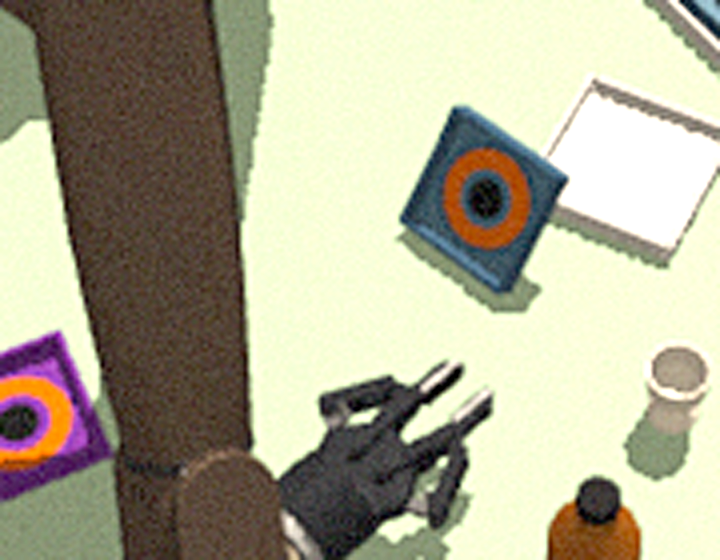

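```bash
python3 -m jog '[{"grip":0.7,"xyz":[0,-0.03,0],"dr":[0,0,0]},{"grip":0.7,"xyz":[0,-0.06,0],"dr":[0,0,0]},{"grip":0.7,"xyz":[0,-0.1,0],"dr":[0,0,0]},{"grip":0.7,"xyz":[0,-0.1,0],"dr":[0,0,0]}]'
python3 - <<'E'
from h import *
import cv2
p,r,s=cur(); print(s["time"],p.round(4))
im=ctrl.read_camera("side")[:,:,::-1]; cv2.imwrite("pics/side19f.png",im); cv2.imwrite(f"pics/side19.png",cv2.convertScaleAbs(cv2.resize(im[180:320,270:400],None,fx=5,fy=5,interpolation=cv2.INTER_CUBIC)[:600],alpha=1.7))
im=ctrl.read_camera("scene")[:,:,::-1]; cv2.imwrite("pics/scene19f.png",im);cv2.imwrite("pics/scene19.png",cv2.convertScaleAbs(cv2.resize(im[140:240,280:400],None,fx=6,fy=6,interpolation=cv2.INTER_CUBIC),alpha=1.7))
E
```

```text
time: 13.37
eef_pos: [0.6098, -0.1351, 0.1854]
tcp_rot: [-0.693, 0.046, -0.055, 0.718]
contact_force: [1.7, -0.6, 1.2]
opening: 0.297
13.3667 [ 0.6098 -0.1351  0.1854]
```

View pics/side19.png

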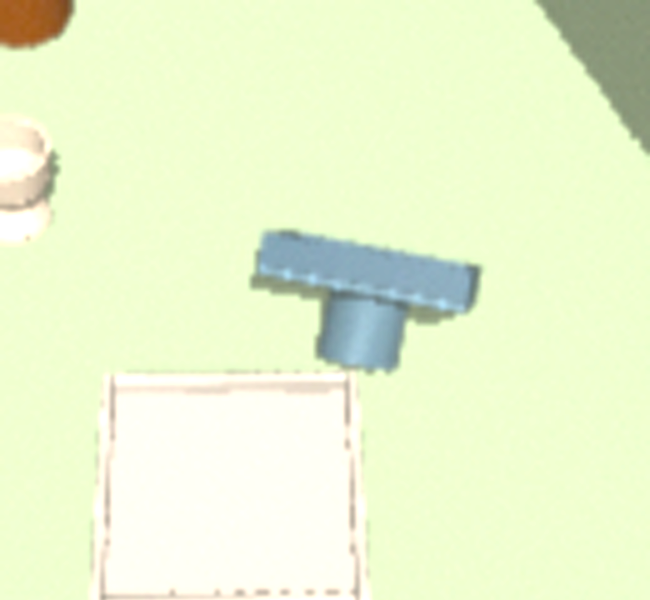

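View pics/scene19.png

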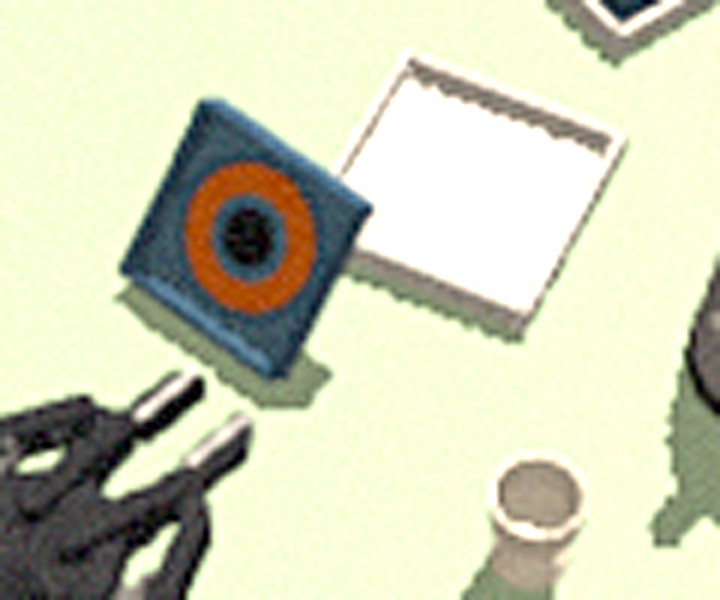

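Run:
```python
from h import *
f=lambda x,y:(x/6-.4+280,y/6-.4+140)
L=ray("scene",f(122,270),.014);B=ray("scene",f(280,378),.014);T=ray("scene",f(205,98),.099);Rr=ray("scene",f(372,208),.099)
for n,v in zip("LBTR",(L,B,T,Rr)): print(n,v.round(4))
print(np.linalg.norm(B-L),np.linalg.norm(Rr-T),np.linalg.norm(T-L),np.linalg.norm(Rr-B))
n=np.cross(B-L,T-L); n/=np.linalg.norm(n); print("axis",n)
print("yaw",np.degrees(np.arctan2(*(B-L)[1::-1])),np.degrees(np.arctan2(*(Rr-T)[1::-1])))
g=lambda x,y:(x/6-.4+280,y/6-.4+140)
print("tray",fit([ray("scene",g(x,y),.018) for x,y in [(408,52),(627,140),(523,330)]]+[ray("scene",g(523-219,330-88),.018)]))
```

```text
L [ 0.4378 -0.0552  0.014 ]
B [ 0.5487 -0.0561  0.014 ]
T [0.4419 0.0137 0.099 ]
R [0.5548 0.0117 0.099 ]
0.11082212608347249 0.11292017928286749 0.10949666757610975 0.10893373859628191
axis [-0.00633122 -0.77664423  0.62990765]
yaw -0.4670656784834916 -0.9931699422958835
tray (array([0.5523, 0.1034, 0.018 ]), [0.1363, 0.1431, 0.1302, 0.1464], array([11. , 12.1, 12.3, 14.4]))
```

Run:
```python
from h import *
plan((.56,-.03,.26),toolR(-4,30))
plan((.497,.075,.26),toolR(0,0))
```

```text
xyz [-0.0626, -0.0767, 0.0987] dr [-1.0838, -0.0678, -0.0344] rows>= 8.7
xyz [-0.1398, -0.0734, 0.1937] dr [-1.6048, -0.1162, -0.108] rows>= 12.9
```

```bash
python3 -m jog '[{"grip":1,"xyz":[-0.05,-0.073,0.06],"dr":[-0.4,-0.03,-0.03]},{"grip":1,"xyz":[-0.14,-0.073,0.194],"dr":[-1.605,-0.116,-0.108]},{"grip":1,"xyz":[-0.14,-0.073,0.194],"dr":[-1.605,-0.116,-0.108]},{"grip":1,"xyz":[-0.14,-0.073,0.194],"dr":[-1.605,-0.116,-0.108]},{"grip":1,"xyz":[-0.14,-0.073,0.194],"dr":[-1.605,-0.116,-0.108]},{"grip":1,"xyz":[-0.14,-0.073,0.194],"dr":[-1.605,-0.116,-0.108]},{"grip":1,"xyz":[-0.14,-0.073,0.194],"dr":[-1.605,-0.116,-0.108]},{"grip":1,"xyz":[-0.14,-0.073,0.194],"dr":[-1.605,-0.116,-0.108]},{"grip":1,"xyz":[-0.14,-0.073,0.194],"dr":[-1.605,-0.116,-0.108]},{"grip":1,"xyz":[-0.14,-0.073,0.194],"dr":[-1.605,-0.116,-0.108]},{"grip":1,"xyz":[-0.14,-0.073,0.194],"dr":[-1.605,-0.116,-0.108]},{"grip":1,"xyz":[-0.14,-0.073,0.194],"dr":[-1.605,-0.116,-0.108]}]'
python3 - <<'E'
from h import *
import cv2
p,r,s=cur(); print(s["time"],p.round(4),s["qpos"].round(2))
plan((.497,.065,.12),toolR(0,0))
im=ctrl.read_camera("wrist")[:,:,::-1]; cv2.imwrite("pics/wrist20.png",im)
np.savez("w20.npz",p=p,q=r.as_quat())
E
```

```text
time: 14.47
eef_pos: [0.4965, 0.0749, 0.2575]
tcp_rot: [0.999, -0.004, 0.002, -0.054]
contact_force: [0.4, 0.3, -1.1]
opening: -0.002
14.4667 [0.4965 0.0749 0.2575] [-0.11 -0.16  1.94  0.11  1.37 -0.13]
xyz [-0.0, 0.0246, 0.1357] dr [-0.1079, -0.0046, -0.0074] rows>= 3.3
```

View pics/wrist20.png

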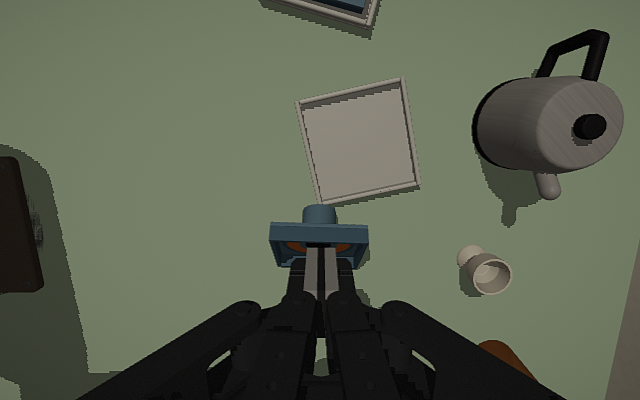

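Run:
```python
from h import *
d=np.load("w20.npz"); pose=(d["p"],Ro.from_quat(d["q"]))
print("tray",fit([wray(q,.018,pose) for q in [(296,102),(404,78),(420,186),(320,206)]]))
for n,q,z in [("top rim L",(270,241),.099),("top rim R",(369,243),.099),("back top L",(270,223),.085),("back top R",(368,225),.085),("spout end",(319,206),.01)]: print(n,wray(q,z,pose).round(4))
```

```text
tray (array([0.5475, 0.1067, 0.018 ]), [0.1343, 0.1365, 0.133, 0.1354], array([11.7, 11.7, 11.3, 12.2]))
top rim L [0.4414 0.0094 0.099 ]
top rim R [0.5497 0.0062 0.099 ]
back top L [0.44   0.0255 0.085 ]
back top R [0.5502 0.0223 0.085 ]
spout end [0.495  0.0251 0.01  ]
```

```bash
python3 -m jog '[{"grip":1,"xyz":[0,0.01,0.04],"dr":[-0.108,0,-0.007]},{"grip":1,"xyz":[0,0.017,0.08],"dr":[-0.108,0,-0.007]},{"grip":1,"xyz":[0,0.022,0.12],"dr":[-0.108,0,-0.007]},{"grip":1,"xyz":[0,0.027,0.16],"dr":[-0.108,0,-0.007]},{"grip":1,"xyz":[0,0.032,0.208],"dr":[-0.108,0,-0.007]},{"grip":1,"xyz":[0,0.032,0.208],"dr":[-0.108,0,-0.007]},{"grip":1,"xyz":[0,0.032,0.208],"dr":[-0.108,0,-0.007]},{"grip":1,"xyz":[0,0.032,0.208],"dr":[-0.108,0,-0.007]}]'
python3 - <<'E'
from h import *
import cv2
p,r,s=cur(); print(s["time"],p.round(4),s["qpos"].round(2),s["contact_force"].round(1))
plan((.496,.065,.035),toolR(0,0))
for n in("scene","side"):
    im=ctrl.read_camera(n)[:,:,::-1]; cv2.imwrite(f"pics/{n}21.png",im)
    u,v=proj(n,p).astype(int); c=cv2.resize(im[v-70:v+30,u-60:u+60],None,fx=6,fy=6,interpolation=cv2.INTER_CUBIC); cv2.imwrite(f"pics/{n}21c.png",cv2.convertScaleAbs(c,alpha=1.7))
E
```

```text
time: 15.18
eef_pos: [0.4984, 0.067, 0.0486]
tcp_rot: [1.0, -0.001, 0.003, -0.003]
contact_force: [-0.1, -0.5, -0.1]
opening: 0.002
15.1833 [0.4984 0.067  0.0486] [-0.07  0.09  2.11  0.01  0.94 -0.08] [-0.1 -0.5 -0.1]
xyz [-0.0025, 0.0021, 0.0135] dr [-0.0066, -0.005, -0.0012] rows>= 0.3
```

View pics/side21c.png

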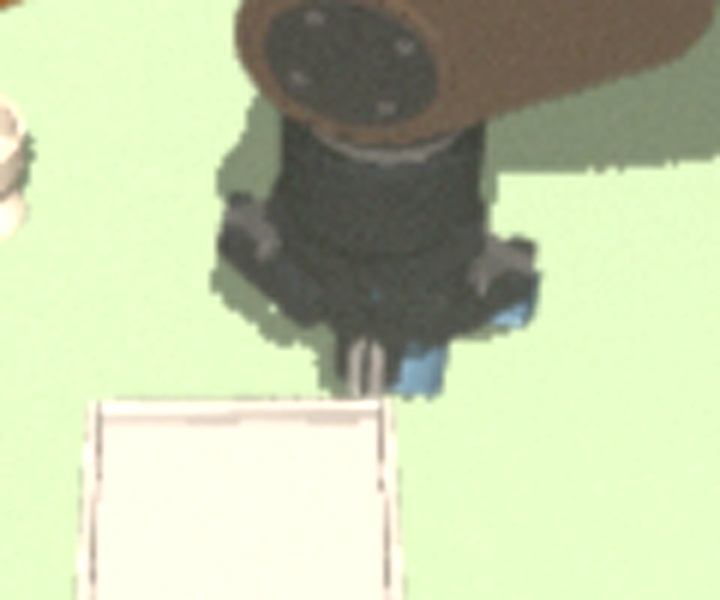

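View pics/scene21c.png

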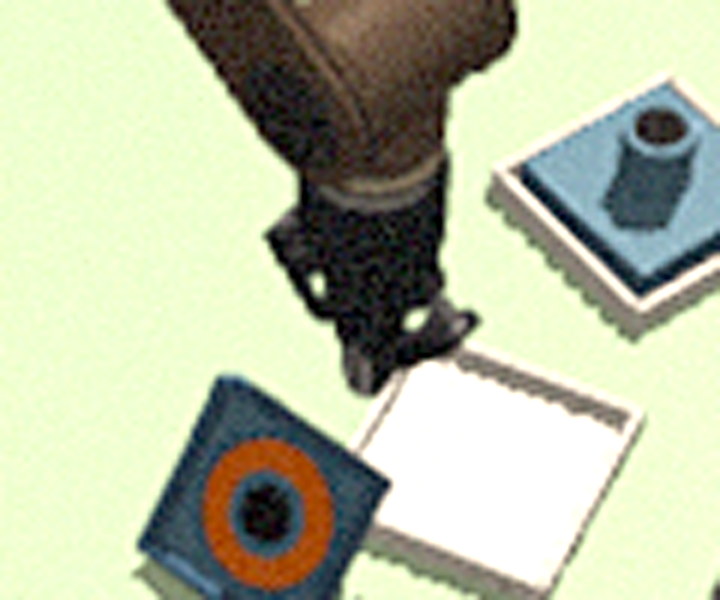

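```bash
python3 -m jog '[{"grip":1,"xyz":[-0.002,0.002,0.011],"dr":[0,0,0]},{"grip":1,"xyz":[-0.002,0.012,0.011],"dr":[0,0,0]},{"grip":1,"xyz":[-0.002,0.022,0.011],"dr":[0,0,0]},{"grip":1,"xyz":[-0.002,0.032,0.010],"dr":[0,0,0]},{"grip":1,"xyz":[-0.002,0.042,0.008],"dr":[0,0,0]},{"grip":1,"xyz":[-0.002,0.052,0.006],"dr":[0,0,0]},{"grip":1,"xyz":[-0.002,0.060,0.003],"dr":[0,0,0]},{"grip":1,"xyz":[-0.002,0.060,0.003],"dr":[0,0,0]}]'
python3 - <<'E'
from h import *
import cv2
p,r,s=cur(); print(s["time"],p.round(4),s["qpos"].round(2),s["contact_force"].round(1))
for n in("scene","side"):
    im=ctrl.read_camera(n)[:,:,::-1]; cv2.imwrite(f"pics/{n}22.png",im)
    u,v=proj(n,p).astype(int); c=cv2.resize(im[v-60:v+40,u-60:u+60],None,fx=6,fy=6,interpolation=cv2.INTER_CUBIC); cv2.imwrite(f"pics/{n}22c.png",cv2.convertScaleAbs(c,alpha=1.7))
E
```

```text
time: 15.95
eef_pos: [0.4973, 0.0054, 0.0459]
tcp_rot: [1.0, -0.002, 0.004, -0.003]
contact_force: [-0.1, 0.6, -0.8]
opening: -0.003
15.95 [0.4973 0.0054 0.0459] [-0.2   0.08  2.12  0.01  0.93 -0.2 ] [-0.1  0.6 -0.8]
```

View pics/side22c.png

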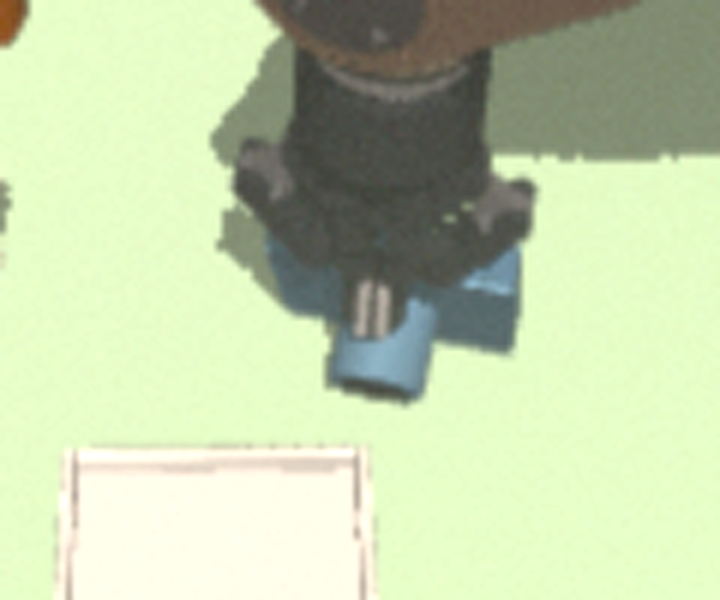

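View pics/scene22c.png

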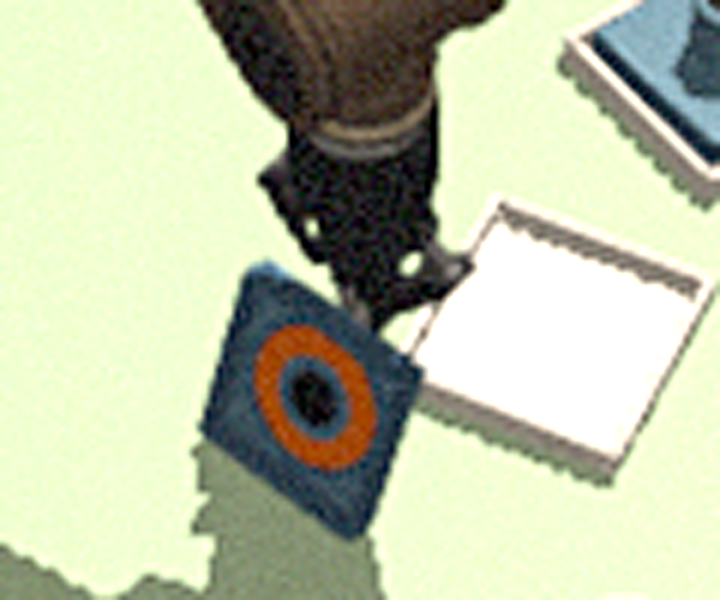

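```bash
python3 -m jog '[{"grip":1,"xyz":[0,0.006,-0.004],"dr":[0,0,0]},{"grip":1,"xyz":[0,0.012,-0.007],"dr":[0,0,0]},{"grip":1,"xyz":[0,0.018,-0.010],"dr":[0,0,0]},{"grip":1,"xyz":[0,0.024,-0.013],"dr":[0,0,0]},{"grip":1,"xyz":[0,0.030,-0.013],"dr":[0,0,0]},{"grip":1,"xyz":[0,0.030,-0.013],"dr":[0,0,0]}]'
python3 - <<'E'
from h import *
import cv2
p,r,s=cur(); print(s["time"],p.round(4),s["contact_force"].round(1))
for n in("scene","side"):
    im=ctrl.read_camera(n)[:,:,::-1]; cv2.imwrite(f"pics/{n}23.png",im)
    u,v=proj(n,p).astype(int); c=cv2.resize(im[v-60:v+40,u-60:u+60],None,fx=6,fy=6,interpolation=cv2.INTER_CUBIC); cv2.imwrite(f"pics/{n}23c.png",cv2.convertScaleAbs(c,alpha=1.7))
E
```

```text
time: 16.55
eef_pos: [0.4968, -0.024, 0.0582]
tcp_rot: [1.0, -0.001, 0.003, -0.003]
contact_force: [0.4, -0.0, -0.4]
opening: 0.004
16.55 [ 0.4968 -0.024   0.0582] [ 0.4 -0.  -0.4]
```

View pics/side23c.png

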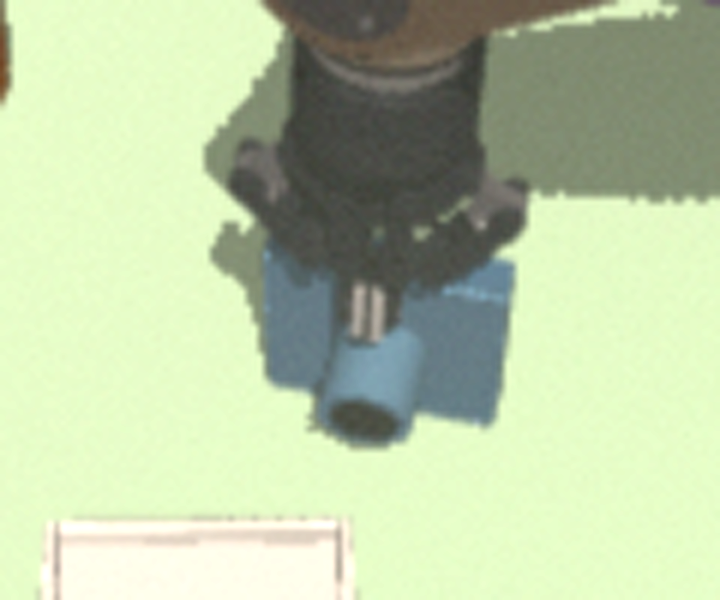

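View pics/scene23c.png

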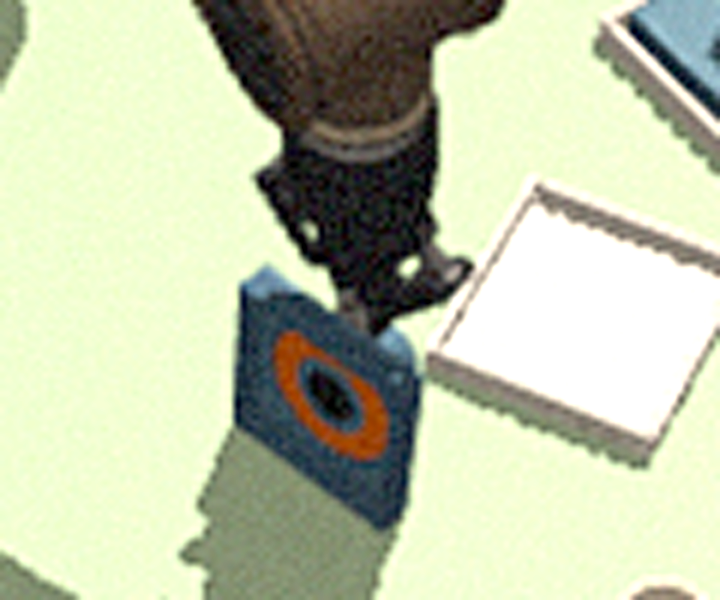

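```bash
python3 -m jog '[{"grip":1,"xyz":[0,0.004,-0.006],"dr":[0,0,0]},{"grip":1,"xyz":[0,0.008,-0.012],"dr":[0,0,0]},{"grip":1,"xyz":[0,0.014,-0.014],"dr":[0,0,0]},{"grip":1,"xyz":[0,0.021,-0.014],"dr":[0,0,0]},{"grip":1,"xyz":[0,0.028,-0.014],"dr":[0,0,0]},{"grip":1,"xyz":[0,0.036,-0.014],"dr":[0,0,0]},{"grip":1,"xyz":[0,0.044,-0.014],"dr":[0,0,0]},{"grip":1,"xyz":[0,0.052,-0.014],"dr":[0,0,0]},{"grip":1,"xyz":[0,0.060,-0.014],"dr":[0,0,0]},{"grip":1,"xyz":[0,0.060,-0.014],"dr":[0,0,0]},{"grip":1,"xyz":[0,0.060,-0.014],"dr":[0,0,0]}]'
python3 - <<'E'
from h import *
import cv2
p,r,s=cur(); print(s["time"],p.round(4),s["contact_force"].round(1))
for n in("scene","side"):
    im=ctrl.read_camera(n)[:,:,::-1]; cv2.imwrite(f"pics/{n}24.png",im)
    u,v=proj(n,p).astype(int); c=cv2.resize(im[v-60:v+40,u-60:u+60],None,fx=6,fy=6,interpolation=cv2.INTER_CUBIC); cv2.imwrite(f"pics/{n}24c.png",cv2.convertScaleAbs(c,alpha=1.7))
E
```

```text
time: 17.57
eef_pos: [0.4961, -0.0835, 0.0712]
tcp_rot: [1.0, -0.001, 0.003, -0.003]
contact_force: [-0.6, 0.5, -0.3]
opening: -0.006
17.5667 [ 0.4961 -0.0835  0.0712] [-0.6  0.5 -0.3]
```

View pics/side24c.png

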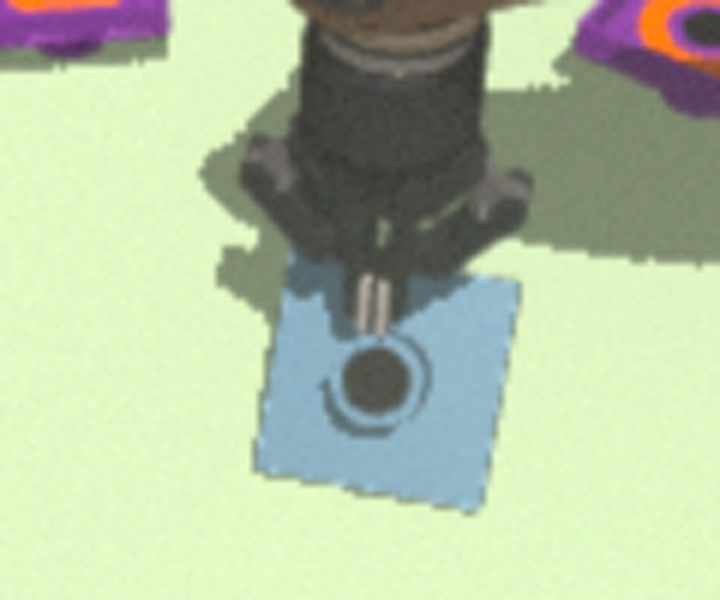

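View pics/scene24c.png

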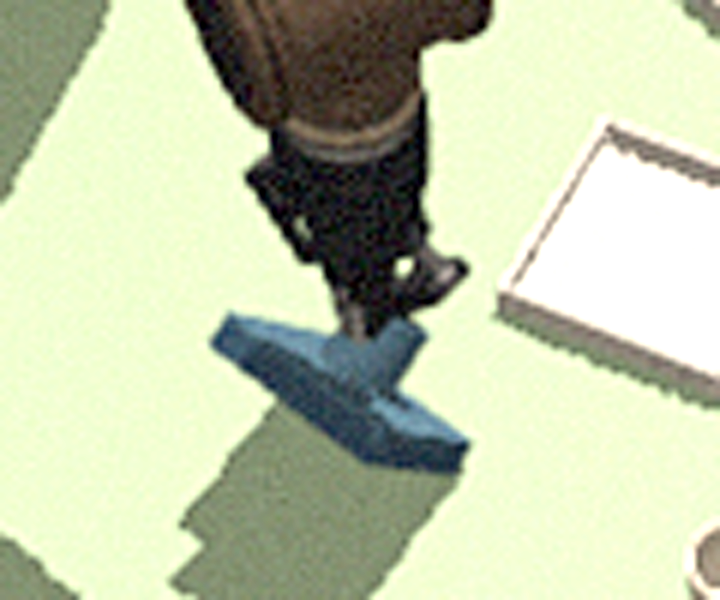

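```bash
python3 -m jog '[{"grip":1,"xyz":[0,0.006,0],"dr":[0,0,0]},{"grip":1,"xyz":[0,0.014,0],"dr":[0,0,0]},{"grip":1,"xyz":[0,0.022,0],"dr":[0,0,0]},{"grip":1,"xyz":[0,0.030,-0.002],"dr":[0,0,0]},{"grip":1,"xyz":[0,0.030,-0.01],"dr":[0,0,0]},{"grip":1,"xyz":[0,0.030,-0.04],"dr":[0,0,0]}]'
python3 - <<'E'
from h import *
import cv2
p,r,s=cur(); print(s["time"],p.round(4),s["contact_force"].round(1))
for n in("scene","side"):
    im=ctrl.read_camera(n)[:,:,::-1]; cv2.imwrite(f"pics/{n}25.png",im)
    u,v=proj(n,p).astype(int); c=cv2.resize(im[v-60:v+40,u-60:u+60],None,fx=6,fy=6,interpolation=cv2.INTER_CUBIC); cv2.imwrite(f"pics/{n}25c.png",cv2.convertScaleAbs(c,alpha=1.7))
E
```

```text
time: 18.17
eef_pos: [0.4924, -0.1124, 0.1073]
tcp_rot: [1.0, -0.001, -0.002, -0.005]
contact_force: [-0.0, 0.0, -1.4]
opening: 0.002
18.1667 [ 0.4924 -0.1124  0.1073] [-0.   0.  -1.4]
```

View pics/side25c.png

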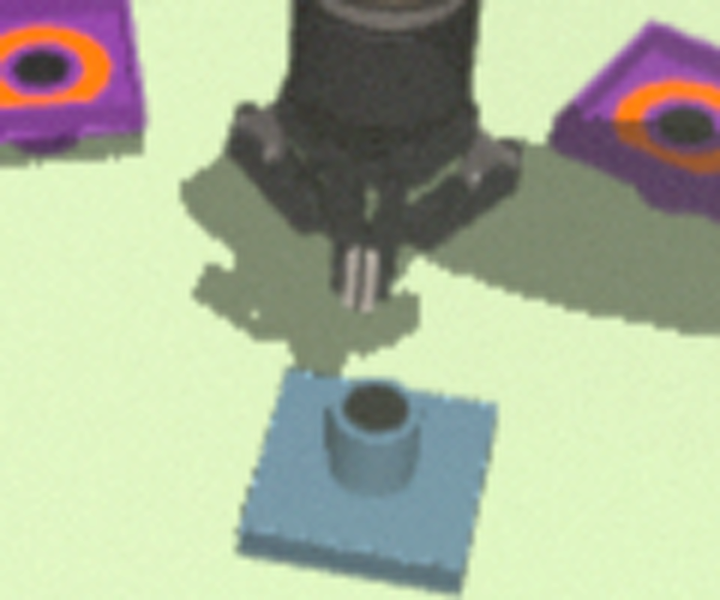

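View pics/scene25c.png

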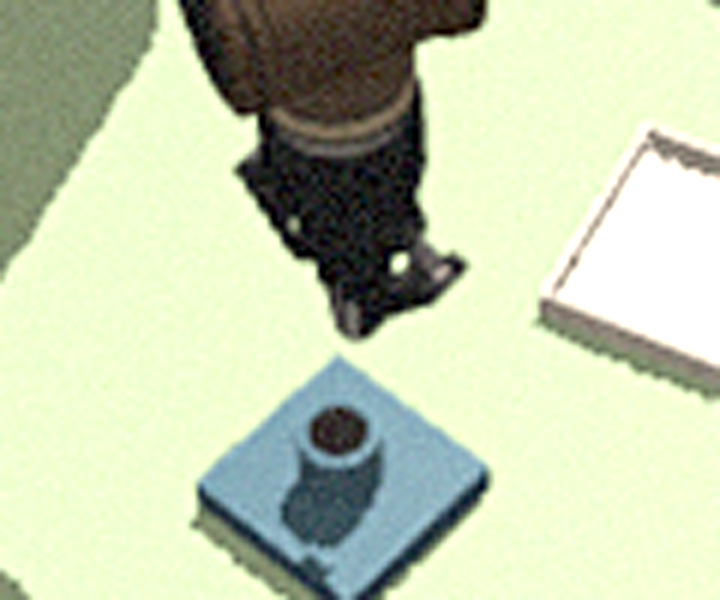

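```bash
python3 -m jog '[{"grip":0.3,"xyz":[0,-0.03,-0.04],"dr":[0,0,0]},{"grip":0.1,"xyz":[0,-0.07,-0.08],"dr":[0,0,0]},{"grip":0,"xyz":[0,-0.1,-0.12],"dr":[0,0,0]},{"grip":0,"xyz":[0,-0.1,-0.12],"dr":[0,0,0]},{"grip":0,"xyz":[0,-0.1,-0.12],"dr":[0,0,0]},{"grip":0,"xyz":[0,-0.1,-0.12],"dr":[0,0,0]}]'
python3 - <<'E'
from h import *
import cv2
p,r,s=cur(); print(s["time"],p.round(4),s["opening"])
np.savez("w26.npz",p=p,q=r.as_quat())
im=ctrl.read_camera("wrist")[:,:,::-1]; cv2.imwrite("pics/wrist26.png",im)
im=ctrl.read_camera("scene")[:,:,::-1]; cv2.imwrite("pics/scene26.png",im)
E
```

```text
time: 18.77
eef_pos: [0.4964, -0.0134, 0.2341]
tcp_rot: [1.0, 0.001, 0.005, -0.003]
contact_force: [-0.3, 0.2, -1.2]
opening: 0.846
18.7667 [ 0.4964 -0.0134  0.2341] 0.8460742737098854
```

View pics/wrist26.png

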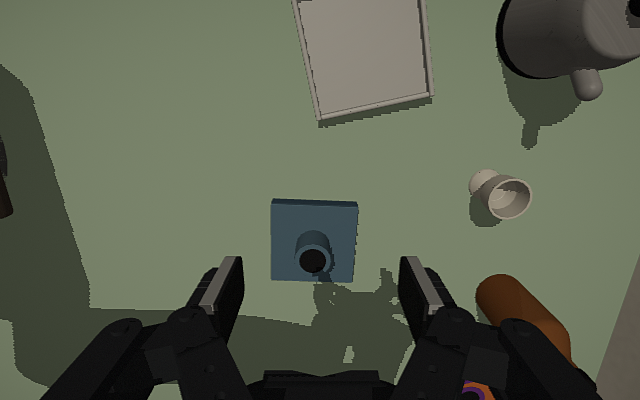

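View pics/scene26.png

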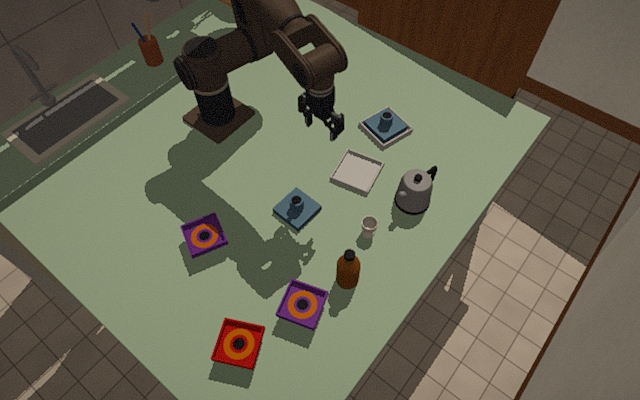

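Run:
```python
import cv2
a=cv2.imread("pics/wrist26.png"); cv2.imwrite("pics/c26.png",cv2.convertScaleAbs(cv2.resize(a[190:290,260:370],None,fx=6,fy=6,interpolation=cv2.INTER_CUBIC),alpha=1.6))
a=cv2.imread("pics/scene26.png"); cv2.imwrite("pics/c26s.png",cv2.convertScaleAbs(cv2.resize(a[180:235,265:330],None,fx=9,fy=9,interpolation=cv2.INTER_CUBIC),alpha=1.6))
```

```text
(no output)
```

View pics/c26.png

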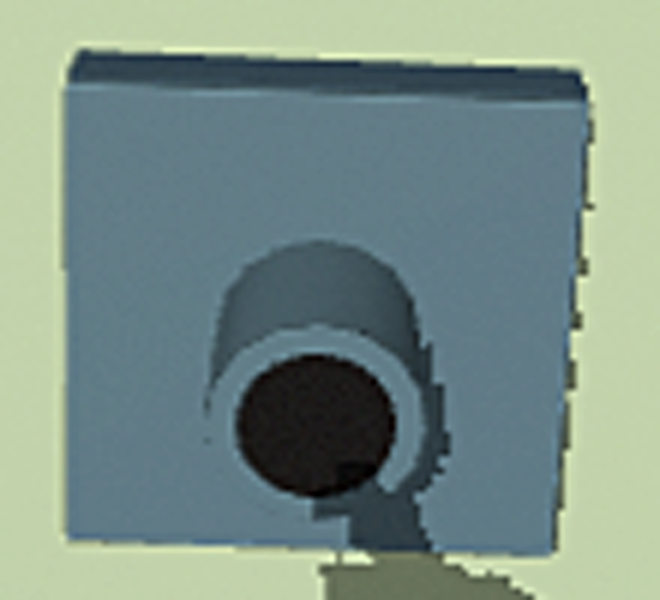

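View pics/c26s.png

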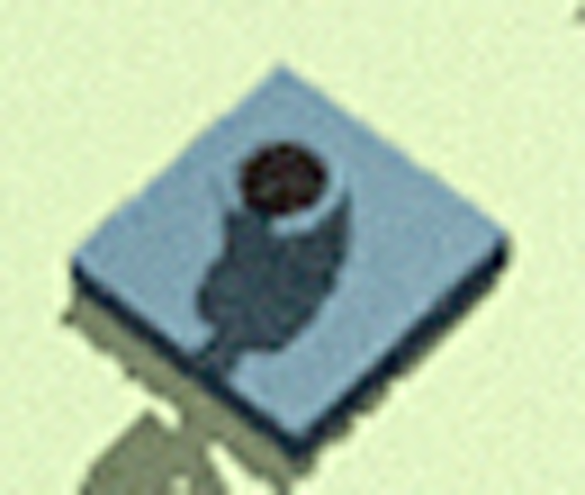

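Run:
```python
from h import *
d=np.load("w26.npz"); pose=(d["p"],Ro.from_quat(d["q"]))
f=lambda x,y:(x/6-.4+260,y/6-.4+190)
print(fit([wray(f(*q),.022,pose) for q in [(66,86),(587,100),(553,553),(67,541)]]))
print("hole",wray(f(317,425),.062,pose).round(4))
g=lambda x,y:(x/9-.44+265,y/9-.44+180)
print(fit([ray("scene",g(*q),.022) for q in [(282,65),(508,237),(297,440),(73,257)]]),ray("scene",g(283,180),.062).round(4))
plan((.4915,-.105,.12),toolR(-2,0))
```

```text
(array([ 0.4886, -0.1309,  0.022 ]), [0.1084, 0.1097, 0.1098, 0.1093], array([88.3, 88.2, 88.1, 87.5]))
hole [ 0.4887 -0.1313  0.062 ]
(array([ 0.4899, -0.1311,  0.022 ]), [0.1097, 0.1084, 0.109, 0.1076], array([86.8, 87.6, 86.4, 88. ])) [ 0.4885 -0.13    0.062 ]
xyz [-0.0036, 0.0916, 0.1101] dr [-0.0066, -0.0043, 0.0339] rows>= 3.4
```

Run:
```python
from h import *
plan((.489,-.131,.10),toolR(-2,0))
plan((.489,-.131,.01),toolR(-2,0))
```

```text
xyz [-0.0062, 0.1178, 0.1299] dr [-0.0066, -0.0043, 0.0339] rows>= 4.2
xyz [-0.0066, 0.1184, 0.2199] dr [-0.0066, -0.0043, 0.0339] rows>= 6.0
```

```bash
python3 -m jog '[{"grip":0,"xyz":[-0.006,0.118,0.13],"dr":[-0.006,-0.004,0.034]},{"grip":0,"xyz":[-0.006,0.118,0.13],"dr":[-0.006,-0.004,0.034]},{"grip":0,"xyz":[-0.006,0.118,0.13],"dr":[-0.006,-0.004,0.034]},{"grip":0,"xyz":[-0.006,0.118,0.13],"dr":[-0.006,-0.004,0.034]},{"grip":0,"xyz":[-0.006,0.118,0.13],"dr":[-0.006,-0.004,0.034]},{"grip":0,"xyz":[-0.006,0.118,0.13],"dr":[-0.006,-0.004,0.034]},{"grip":0,"xyz":[-0.006,0.118,0.16],"dr":[-0.006,-0.004,0.034]},{"grip":0,"xyz":[-0.006,0.118,0.19],"dr":[-0.006,-0.004,0.034]},{"grip":0,"xyz":[-0.006,0.118,0.21],"dr":[-0.006,-0.004,0.034]},{"grip":0,"xyz":[-0.006,0.118,0.22],"dr":[-0.006,-0.004,0.034]},{"grip":0,"xyz":[-0.006,0.118,0.22],"dr":[-0.006,-0.004,0.034]}]'
python3 - <<'E'
from h import *
import cv2
p,r,s=cur(); print(s["time"],p.round(4),s["contact_force"].round(1),s["opening"])
plan((.489,-.131,.0),toolR(-2,0))
im=ctrl.read_camera("wrist")[:,:,::-1]; cv2.imwrite("pics/wrist27.png",im)
n="scene"; im=ctrl.read_camera(n)[:,:,::-1]; u,v=proj(n,p).astype(int); c=cv2.resize(im[v-60:v+40,u-60:u+60],None,fx=6,fy=6,interpolation=cv2.INTER_CUBIC); cv2.imwrite(f"pics/{n}27c.png",cv2.convertScaleAbs(c,alpha=1.7))
E
```

```text
time: 19.78
eef_pos: [0.4893, -0.1292, 0.0094]
tcp_rot: [1.0, -0.017, -0.001, -0.001]
contact_force: [-0.4, -0.4, 0.6]
opening: 1.001
19.7833 [ 0.4893 -0.1292  0.0094] [-0.4 -0.4  0.6] 1.0014136813806136
xyz [-0.0002, 0.0018, 0.0094] dr [-0.0025, 0.0018, 0.0003] rows>= 0.2
```

View pics/wrist27.png

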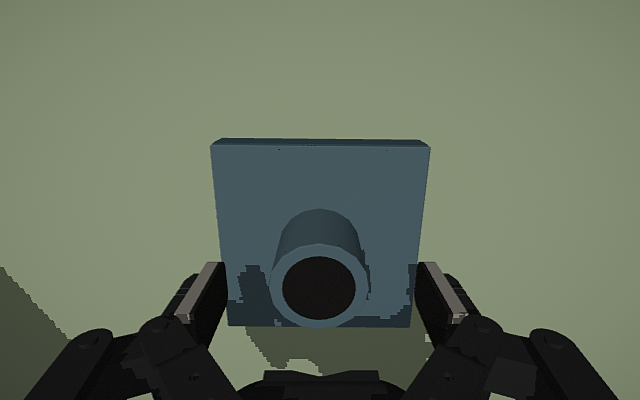

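View pics/scene27c.png

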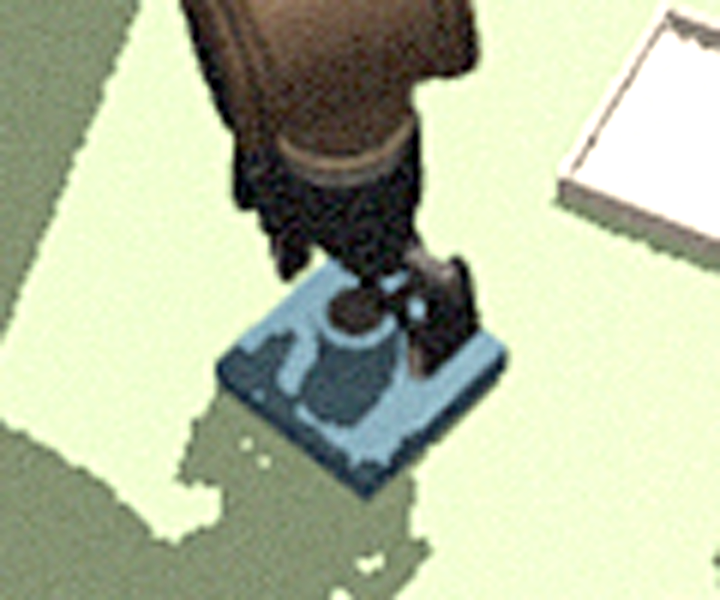

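```bash
python3 -m jog '[{"grip":0,"xyz":[0,0.002,0.007],"dr":[0,0,0]},{"grip":0,"xyz":[0,0.002,0.007],"dr":[0,0,0]},{"grip":0.6,"xyz":[0,0.002,0.007],"dr":[0,0,0]},{"grip":1,"xyz":[0,0.002,0.007],"dr":[0,0,0]},{"grip":1,"xyz":[0,0.002,0.007],"dr":[0,0,0]},{"grip":1,"xyz":[0,0.002,0.007],"dr":[0,0,0]},{"grip":1,"xyz":[0,0.002,0.007],"dr":[0,0,0]},{"grip":1,"xyz":[0,0.002,0.007],"dr":[0,0,0]}]' 50
python3 - <<'E'
from h import *
import cv2
p,r,s=cur(); print(s["time"],p.round(4),s["contact_force"].round(1),s["opening"])
im=ctrl.read_camera("wrist")[:,:,::-1]; cv2.imwrite("pics/wrist28.png",im)
plan((.489,-.131,.06),toolR(-2,0))
plan((.548,.107,.09),toolR(11.7,0))
E
```

```text
time: 20.55
eef_pos: [0.4912, -0.1329, 0.0047]
tcp_rot: [1.0, -0.018, 0.002, 0.0]
contact_force: [0.8, 0.2, 3.2]
opening: 0.499
20.55 [ 0.4912 -0.1329  0.0047] [0.8 0.2 3.2] 0.49940958279418735
xyz [-0.0021, -0.0018, -0.0553] dr [0.0001, -0.0032, -0.0002] rows>= 1.3
xyz [0.0486, -0.2417, -0.0851] dr [0.0004, -0.0032, -0.2393] rows>= 6.3
```

View pics/wrist28.png

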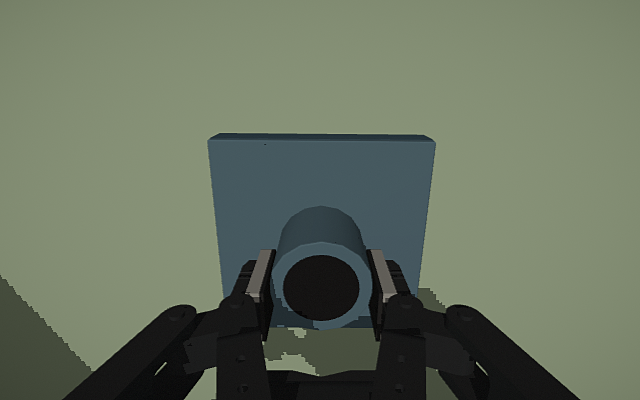

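```bash
python3 -m jog '[{"grip":1,"xyz":[0,0,-0.015],"dr":[0,0,0]},{"grip":1,"xyz":[0,0,-0.04],"dr":[0,0,0]},{"grip":1,"xyz":[0,0,-0.07],"dr":[0,0,0]},{"grip":1,"xyz":[0.008,-0.04,-0.085],"dr":[0,0,-0.05]},{"grip":1,"xyz":[0.016,-0.08,-0.085],"dr":[0,0,-0.1]},{"grip":1,"xyz":[0.024,-0.12,-0.085],"dr":[0,0,-0.15]},{"grip":1,"xyz":[0.032,-0.16,-0.085],"dr":[0,0,-0.2]},{"grip":1,"xyz":[0.04,-0.2,-0.085],"dr":[0,0,-0.239]},{"grip":1,"xyz":[0.046,-0.23,-0.085],"dr":[0,0,-0.239]},{"grip":1,"xyz":[0.048,-0.241,-0.085],"dr":[0,0,-0.239]},{"grip":1,"xyz":[0.048,-0.241,-0.085],"dr":[0,0,-0.239]},{"grip":1,"xyz":[0.048,-0.241,-0.085],"dr":[0,0,-0.239]}]'
python3 - <<'E'
from h import *
import cv2
p,r,s=cur(); print(s["time"],p.round(4),s["contact_force"].round(1),s["opening"])
plan((.548,.107,.09),toolR(11.7,0))
np.savez("w29.npz",p=p,q=r.as_quat())
im=ctrl.read_camera("wrist")[:,:,::-1]; cv2.imwrite("pics/wrist29.png",im)
n="scene"; im=ctrl.read_camera(n)[:,:,::-1]; cv2.imwrite(f"pics/{n}29c.png",cv2.convertScaleAbs(cv2.resize(im[90:220,280:440],None,fx=4.5,fy=4.5,interpolation=cv2.INTER_CUBIC),alpha=1.6))
E
```

```text
time: 21.6
eef_pos: [0.546, 0.1065, 0.0884]
tcp_rot: [0.995, 0.102, 0.0, 0.0]
contact_force: [-0.7, -0.5, -1.3]
opening: 0.5
21.6 [0.546  0.1065 0.0884] [-0.7 -0.5 -1.3] 0.500103215106497
xyz [0.0021, -0.0001, -0.0016] dr [0.0002, -0.0001, 0.0011] rows>= 0.1
```

View pics/wrist29.png

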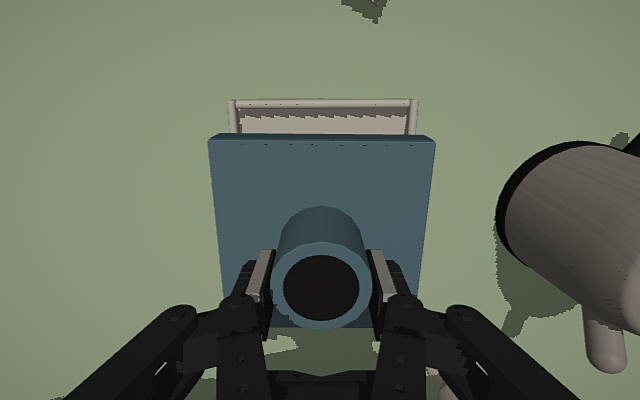

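View pics/scene29c.png

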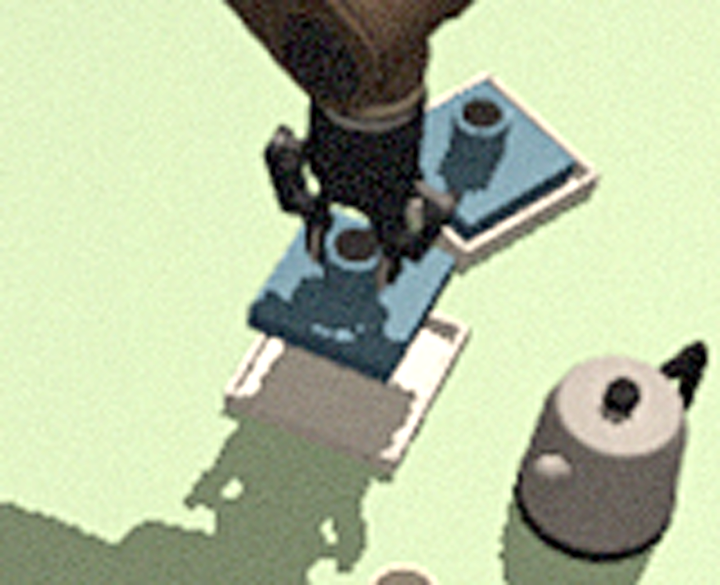

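Run:
```python
from h import *
d=np.load("w29.npz"); pose=(d["p"],Ro.from_quat(d["q"]))
print(fit([wray(q,.1057,pose) for q in [(208,143),(435,142),(412,329),(224,329)]]))
print("hole",wray((320.5,288),.1457,pose).round(4))
a=wray((227,100),.018,pose);b=wray((418,99),.018,pose); e=(b-a)/np.linalg.norm(b-a); n=np.array([e[1],-e[0],0]); print(np.linalg.norm(b-a),"tray c",(a+b)/2+n*.069)
```

```text
(array([0.5449, 0.1067, 0.1057]), [0.1087, 0.1102, 0.1104, 0.1097], array([12.1, 11.3, 11.8, 10.4]))
hole [0.5452 0.1078 0.1457]
0.13625622930014156 tray c [0.54692985 0.10821503 0.018     ]
```

```bash
python3 -m jog '[{"grip":1,"xyz":[0.002,-0.001,0.01],"dr":[0,0,0]},{"grip":1,"xyz":[0.002,-0.001,0.025],"dr":[0,0,0]},{"grip":1,"xyz":[0.002,-0.001,0.04],"dr":[0,0,0]},{"grip":1,"xyz":[0.002,-0.001,0.052],"dr":[0,0,0]},{"grip":1,"xyz":[0.002,-0.001,0.058],"dr":[0,0,0]},{"grip":1,"xyz":[0.002,-0.001,0.058],"dr":[0,0,0]},{"grip":1,"xyz":[0.002,-0.001,0.058],"dr":[0,0,0]}]'
python3 - <<'E'
from h import *
import cv2
p,r,s=cur(); print(s["time"],p.round(4),s["contact_force"].round(1),s["opening"])
np.savez("w30.npz",p=p,q=r.as_quat())
im=ctrl.read_camera("wrist")[:,:,::-1]; cv2.imwrite("pics/wrist30.png",im)
n="scene"; im=ctrl.read_camera(n)[:,:,::-1]; cv2.imwrite(f"pics/{n}30c.png",cv2.convertScaleAbs(cv2.resize(im[130:210,310:410],None,fx=7,fy=7,interpolation=cv2.INTER_CUBIC),alpha=1.6))
E
```

```text
time: 22.28
eef_pos: [0.5485, 0.1076, 0.0309]
tcp_rot: [0.995, 0.101, 0.001, -0.0]
contact_force: [-0.5, -0.1, -0.5]
opening: 0.495
22.2833 [0.5485 0.1076 0.0309] [-0.5 -0.1 -0.5] 0.49518168281863645
```

View pics/wrist30.png

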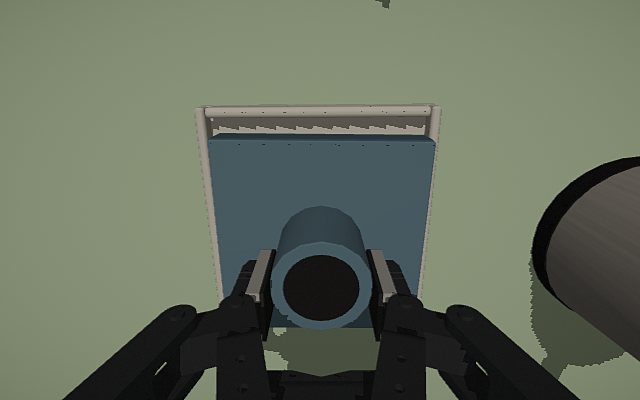

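View pics/scene30c.png

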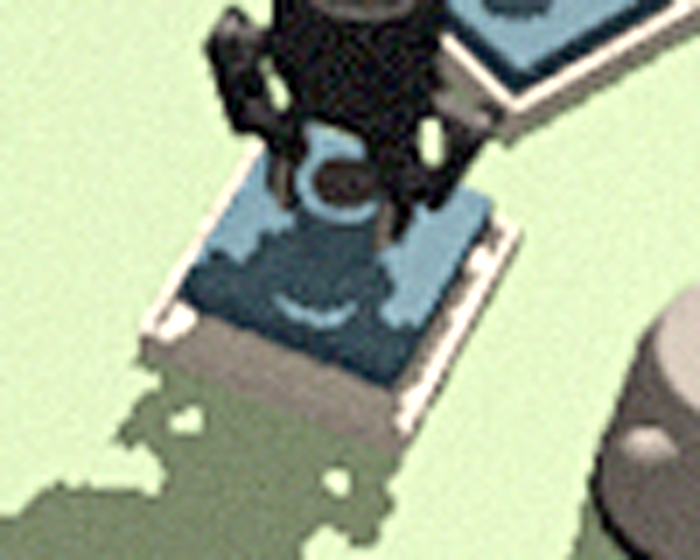

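Run:
```python
from h import *
d=np.load("w30.npz"); pose=(d["p"],Ro.from_quat(d["q"]))
zz=.0309-.0047
F=fit([wray(q,zz+.022,pose) for q in [(208,143),(435,142),(412,329),(224,329)]]); print(F)
a=wray((196,109),.018,pose);b=wray((440,107),.018,pose); e=(b-a)/np.linalg.norm(b-a); n=np.array([e[1],-e[0],0]); c=(a+b)/2+n*.069; print(np.linalg.norm(b-a),"tray c",c,np.degrees(np.arctan2(e[1],e[0])))
print("shift in tool",pose[1].inv().apply(c-F[0]))
```

```text
(array([0.5474, 0.1078, 0.0482]), [0.1087, 0.1102, 0.1104, 0.1096], array([12. , 11.2, 11.7, 10.3]))
0.13448855407871343 tray c [0.54718718 0.10735148 0.018     ] 12.192370262007845
shift in tool [-0.00033682  0.00040397  0.0301995 ]
```

```bash
python3 -m jog '[{"grip":1,"xyz":[0,0,0.006],"dr":[0,0,0]},{"grip":1,"xyz":[0,0,0.012],"dr":[0,0,0]},{"grip":1,"xyz":[0,0,0.017],"dr":[0,0,0]},{"grip":1,"xyz":[0,0,0.019],"dr":[0,0,0]},{"grip":1,"xyz":[0,0,0.019],"dr":[0,0,0]},{"grip":1,"xyz":[0,0,0.019],"dr":[0,0,0]}]'
python3 - <<'E'
from h import *
import cv2
p,r,s=cur(); print(s["time"],p.round(4),s["contact_force"].round(1),s["opening"])
n="scene"; im=ctrl.read_camera(n)[:,:,::-1]; cv2.imwrite(f"pics/{n}31c.png",cv2.convertScaleAbs(cv2.resize(im[130:210,310:410],None,fx=7,fy=7,interpolation=cv2.INTER_CUBIC),alpha=1.6))
E
```

```text
time: 22.88
eef_pos: [0.5484, 0.1081, 0.0119]
tcp_rot: [0.995, 0.102, 0.001, -0.0]
contact_force: [0.3, -0.1, -1.8]
opening: 0.494
22.8833 [0.5484 0.1081 0.0119] [ 0.3 -0.1 -1.8] 0.4944698273185706
```

View pics/scene31c.png

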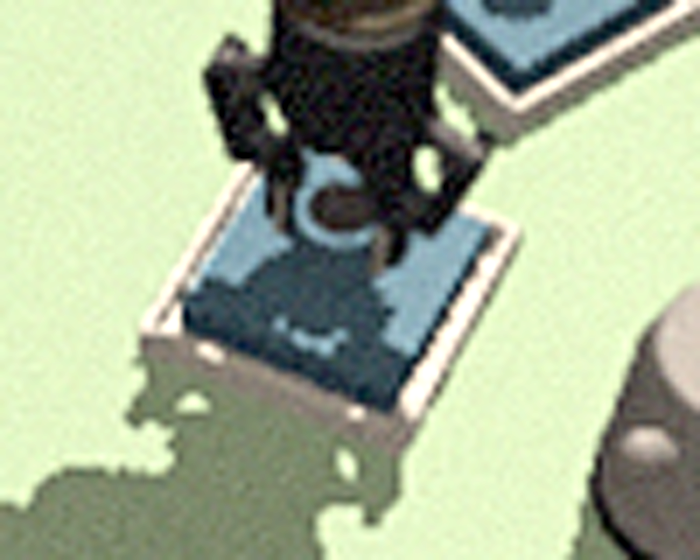

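```bash
python3 -m jog '[{"grip":1,"xyz":[0,0,0.002],"dr":[0,0,0]},{"grip":1,"xyz":[0,0,0.002],"dr":[0,0,0]},{"grip":0.25,"xyz":[0,0,0.001],"dr":[0,0,0]},{"grip":0.25,"xyz":[0,0,0.001],"dr":[0,0,0]},{"grip":0.25,"xyz":[0,0,0.001],"dr":[0,0,0]},{"grip":0.25,"xyz":[0,0,0.001],"dr":[0,0,0]},{"grip":0.25,"xyz":[0,0,-0.02],"dr":[0,0,0]},{"grip":0.25,"xyz":[0,0,-0.05],"dr":[0,0,0]},{"grip":0.25,"xyz":[0,0,-0.09],"dr":[0,0,0]},{"grip":0.25,"xyz":[0,-0.03,-0.13],"dr":[0,0,0]},{"grip":0.25,"xyz":[0,-0.07,-0.17],"dr":[0,0,0]},{"grip":0.25,"xyz":[0,-0.07,-0.17],"dr":[0,0,0]}]'
python3 - <<'E'
from h import *
import cv2
p,r,s=cur(); print(s["time"],p.round(4),s["contact_force"].round(1),s["opening"])
np.savez("w32.npz",p=p,q=r.as_quat())
im=ctrl.read_camera("wrist")[:,:,::-1]; cv2.imwrite("pics/wrist32.png",im)
for n in("scene","side"): im=ctrl.read_camera(n)[:,:,::-1]; cv2.imwrite(f"pics/{n}32.png",im)
im=cv2.imread("pics/wrist32.png"); cv2.imwrite("pics/wrist32c.png",cv2.convertScaleAbs(cv2.resize(im[150:310,240:400],None,fx=3.7,fy=3.7,interpolation=cv2.INTER_CUBIC),alpha=1.6))
E
```

```text
time: 23.93
eef_pos: [0.5355, 0.1785, 0.1872]
tcp_rot: [0.995, 0.102, 0.004, -0.001]
contact_force: [0.1, 0.3, 0.4]
opening: 0.75
23.9333 [0.5355 0.1785 0.1872] [0.1 0.3 0.4] 0.7500971420033893
```

View pics/wrist32.png

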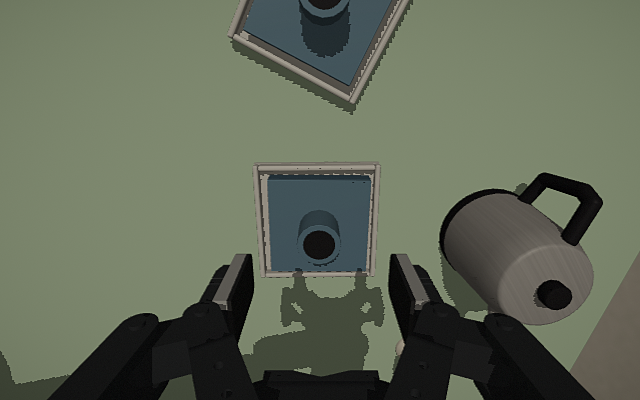

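View pics/scene32.png

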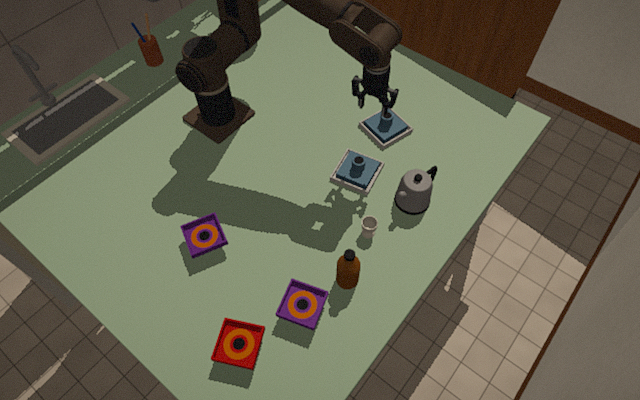

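View pics/wrist32c.png

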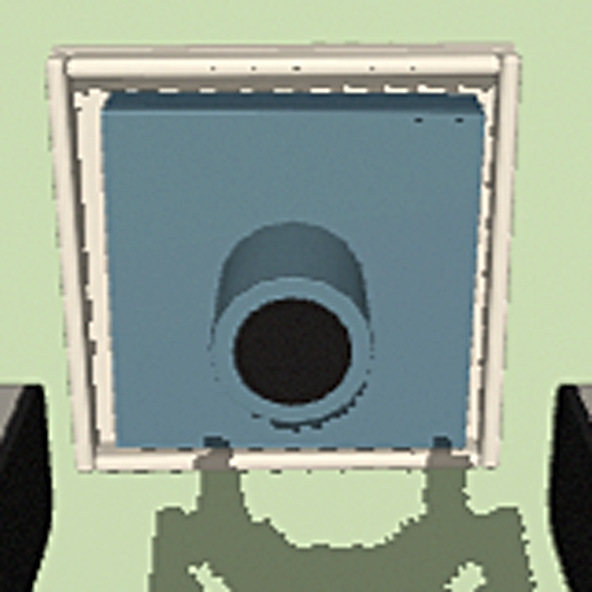

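```bash
python3 - <<'E'
from h import *
d=np.load("w32.npz"); pose=(d["p"],Ro.from_quat(d["q"]))
f=lambda q:(q[0]/3.7+240-.36,q[1]/3.7+150-.36)
A=fit([wray(f(q),.028,pose) for q in [(103,110),(484,112),(467,447),(117,447)]])
B=fit([wray(f(q),.018,pose) for q in [(49,52),(520,52),(497,467),(80,468)]])
print(A,B,A[0]-B[0], "hole",wray(f((293,351)),.068,pose))
E
python3 - <<'E'
import cv2
a=cv2.imread("pics/scene0.png").astype(int);b=cv2.imread("pics/scene32.png").astype(int)
import numpy as np
for n,(y0,y1,x0,x1) in dict(kettle=(165,215,392,440),bottle=(248,290,334,362),egg=(214,242,360,380),other=(105,148,372,412)).items():
    print(n,np.abs(a-b)[y0:y1,x0:x1].mean().round(1))
E
```

```text
(array([0.5488, 0.1098, 0.028 ]), [0.1082, 0.1095, 0.1097, 0.1097], array([11.3, 11.8, 11.5, 11.1])) (array([0.547 , 0.1099, 0.018 ]), [0.1355, 0.1383, 0.1354, 0.1381], array([11.7, 12.1, 11.6, 12.1])) [ 0.0018 -0.0001  0.01  ] hole [0.54874173 0.10941339 0.068     ]
kettle 3.3
bottle 5.0
egg 4.2
other 7.1
```

Run:
```python
from plant import ctrl
print(ctrl.get_state()["dq"].round(3)); print(ctrl.sign_off())
```

```text
[-0.03   0.041  0.059 -0.008 -0.005 -0.007]
the job is handed in; nothing more can be done
None
```

The funnel is now mouth-down inside the empty tray, released, and the job is handed in (clock at about 24 s of 54).

**How it went:**
- **First try:** I gripped the funnel by its rim wall, carried it to free counter and turned it past vertical. On release it fell back and leaned on its spout.
- **Turning it over:** I then pushed the upper flange edge with the closed fingers until it fell mouth-down.
- **Placing it:** I gripped it by the spout, turned it to match the tray's angle, lowered it in and let go.

**Last checks:**
- **Position:** The wrist camera put the funnel's centre about 2 mm from the tray's centre, at the same angle to within about 0.5°. The spout end sits over the flange centre, so the funnel looks level and down inside all four walls.
- **Gripper:** It was about 0.2 m above the counter and touching nothing, with the arm still settling very slightly at hand-in.
- **Other objects:** Comparing the scene pictures before and after, the kettle, bottle and egg cup look unmoved. The other funnel also looks unmoved by eye, but the gripper partly covered it, so its pixel difference was inconclusive.

**Disagreements:**
- **Side camera:** It read positions about 5–8 mm off the scene and wrist cameras, so I did not rely on it for measurements.
- **Fingertips:** They appeared to end about 35 mm behind the stated tool point. That made my first grip attempts close above the rim.

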